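Pass the peg carrier under the riser to its next station

TASK

Two nested steel peg buckets ride on the blue rail carrier, and the pile is too tall for the timber riser that bridges the rail: first lift the top bucket off and stand it upright, wholly on the turntable. Then slide the carrier, with the other bucket still standing in it, right through under the riser until it clicks into the notch of the green station block, neither short of it nor past it. Your gripper does not fit through under the riser, so one hold on the carrier is not enough; leave the spray bottle, the glass canister and the brush where they are.

Things in the scene. Friction and masses are not known exactly. Their poses are not given: they have to be found in the camera images.
- rail: Fixed rail unit on the work surface: white board 135 mm wide and 700 mm long with an aluminium rail on it. Origin: under the middle of the riser, on the work surface, on the rail's centre line. Its y axis runs along the rail, from the start side (-y) to the far side (+y); z up. The rail covers y -310 to +370 mm.
- riser: Timber riser fixed over the rail, a closed-sided bridge; same origin and axes as the rail. It covers y -40 to +40 mm and x -87 to +93 mm. The tunnel runs along y from x -50 to +56 mm and from the board up to 104 mm above the work surface; top of the riser at 120 mm; the brush lies on it and reaches 150 mm. One bucket on the carrier reaches 90 mm and passes, the pile reaches 130 mm and does not.
- carrier (a joint): Slide of the blue carrier along the rail's +y, in m: 0 at the start station, travel -0.02 to 0.41. The carrier's centre lies at y = value - 0.175 in the rail frame. The carrier is a blue tray 84 x 220 mm, top of deck 30 mm above the work surface, with 2 N of drag. A spring roller on its +x side drops into the notches of the station blocks; going in or out takes about 6 to 8 N along the rail.
- carrier_centre (a point): Centre of the carrier's deck, on its top face, where the lower bucket stands inside a low 6 mm square curb. Axes as the rail's.
- post_start (a point): Upright round steel post on the carrier's start-side (-y) end, 95 mm from its centre: 16 mm in diameter, from the deck up to 92 mm above the work surface, with a black cap 20 mm wide on its top 7 mm. The point is on the post's axis, 72 mm above the work surface (height to grip).
- post_far (a point): The same post on the carrier's far-side (+y) end, 95 mm from its centre; the point is on its axis, 72 mm above the work surface.
- station_notch (a point): The next station: the middle of the notch of the green station block (white line on its top), projected on the rail's centre line at 30 mm height. The block is clamped beside the rail beyond the riser, its place varies. The carrier is home when carrier_centre lies level with this point along the rail. Axes as the rail's.
- bucket_top: Upper steel peg bucket: open, round, tapered, 60 mm high, 64 mm wide at the rim and 47 mm at the foot, wall 3 mm, ribbed, 0.12 kg. Four grey stacking lugs, 20 to 26 mm above its foot and reaching 36 mm from its axis, rest on the rim of the lower bucket, so that it stands 40 mm higher than that one. Origin: centre of its underside, z up.
- bucket_low: Lower bucket, the same kind; it stands on the carrier. Origin: centre of its underside, z up.
- turntable_top (a point): Centre of the upper face of the small white plastic turntable with a black rubber top, 150 mm in diameter, 30 mm above the work surface; it turns freely about the upright axis.
- spray: Bystander: closed lavender spray bottle, 62 mm in diameter, 190 mm high. Origin: centre of its underside.
- canister: Bystander: glass canister with wire clip, 90 mm in diameter, 130 mm high. Origin: centre of its underside.
- brush: Bystander: scraping brush with a rubber edge lying across the top of the riser, 137 x 48 x 30 mm. Origin: centre of its underside.
There are look-alikes about, which are no part of the job. Leave any brown or pink look-alike of the bucket_top alone.

How it is judged:
By the outcome, as a careful person would: the job done as asked, in the order asked, and still so for the second after the job is handed in, with the robot touching nothing.
It also fails if it takes over 67 s, if anything falls off the work surface, if the arm or the gripper's body presses on something with over 40 N, if the wrist force passes 120 N, or if a joint passes its speed limit or range.

ROBOT

A 6-joint arm with a two-finger parallel gripper is mounted at the origin on the work surface. World frame = base frame: x ahead of the robot, y to its left, z up, the work surface at z = 0. Lengths are in m, angles in rad, forces in N, time in s.
With the tool pointing down it reaches from about 0.375 to 0.975 m from the base axis. Payload 3.8 kg.
Tool frame: the origin (TCP) lies at the very end of the fingers, on their centre line; the grasp point (between the pads) lies 19 mm behind it; z points along the fingers, y is the line along which they close (so a half turn about z gives the same grasp; the last joint's range is limited). The gripper opens to 85 mm and grips with 20 to 120 N. Pads are 22 mm wide; open, the fingers measure 114 mm over their backs; the gripper's body (76 mm by 85 mm) begins 54 mm behind the grasp point. The pads swing forward as they close: fully open they stand 13 mm farther back than shut.
Start: joints at [-1.145, 0.264, 1.604, -0, 1.274, -0.037], TCP at [0.301, -0.604, 0.195] pointing down, gripper open.
Joint ranges: [-2.63, 2.63], [-0.94, 2.18], [0.31, 2.57], [-1.31, 4.45], [0, 2.66], [-2.55, 2.55]. Speed limits (rad/s): [2.57, 2.57, 3.14, 3.14, 3.14, 3.14].

INTERFACE

Orientations are given as a rotation vector (axis times angle).
In Python, from workcell import bot, vision gives the robot as it stands. The module is installed in compiled form; this text tells all that it offers.
- The arm moves only by the tool play_rows, never from a script. Its argument "moves" is a list that holds one entry, the list of rows, each a list of 7 numbers: the turn, a rotation vector about the tool's x, y, z as a fraction of full scale, then the shift along the tool's x, y, z as a fraction of full scale, then the finger opening in mm, from 0 to 85.4. In form: [[[ax, ay, az, x, y, z, jaw], ...]]. A call has 1 to 5 rows; each row shifts and turns the commanded pose from where the row before left it, along the tool's axes as they then stand; what a row does not reach is not made up. Full scale, the value 1, is 0.1 m for a shift and 0.5 rad for a turn. A row lasts 1/12 s, in which the tool goes at most 41.7 mm and 7.16 degrees, less where a joint would pass 70% of its speed; a pose out of reach is approached as far as the arm can. A call with a number of a shift or a turn outside -1 to 1 is refused whole. A call with a gripper value outside its range is refused whole. The fingers move at their own pace and stop on an object; "newtons" is the grip in N (left out, the last holds). Time passes only in rows, so rows that do not move let the fingers close. It gives the time, the measured TCP pose, the force, the opening and the grip force at its end, in the units of the state.
- bot.read_state(): the state, without advancing time (a new reading comes with each control period).
- vision.read_camera(name): name is "scene" or "top" or "wrist"; returns a dict with "image" (480x640x3 uint8, red, green, blue), "depth" (480x640 float32, m along the optical axis (not along the pixel's ray), 0 where there is no reading), "K" (3x3 intrinsics, pixels), "dist" ([k1, k2, p1, p2, k3] as OpenCV has them; the pictures are not rectified), "R" (3x3) and "t" (3): a world point X has camera coordinates R X + t. Camera axes: x right, y down, z forward; pixel columns grow to the right and rows downward; lengths in m; the calibration is good to about 2 mm. A picture is of the moment at which its call begins.
- bot.finish_job(): hands the job in; it is judged then, once.
The state is a dict: "time": time; "q": joint angles; "joint_vel": joint speeds; "joint_torque": joint torques, N m; "tool_pos": TCP position; "tcp_rot": TCP orientation; "wrist_force": force on the tool from outside, world axes, zero at the start; "torque": the same for the moment, N m; "width": opening from 0.0 (shut) to 1.0 (fully open); "grip_force": force on a finger pad.
Only numpy, scipy, OpenCV 4.12 (cv2) and the standard library are available. Lean on these libraries where they do the work, as an engineer would, in place of code of your own. Each camera call takes 0.05 s, during which the arm holds its last target. There are 200 camera calls.

## Working session

There is one attempt and no reset: what is moved stays moved. The work goes in short steps, Python scripts to look and compute and a tool call to move; the robot and the scene stay as the last step left them, time stands still between calls to the robot, and variables do not carry over. Pictures are saved under pics/ and viewed, at most 10 in all, crops included, and the job is handed in when it is done.

Besides the shell and the picture viewer there is one more tool, called after "Request:" as name([rows], argument=value, ...), one row to a line, values as JSON. play_rows: Moves the arm, as the interface text tells. Its arguments: {"type":"object","properties":{"moves":{"type":"array","items":{"type":"array","items":{"type":"array","items":{"type":"number"}}}},"newtons":{"type":"number"}},"required":["moves"]}

```bash
mkdir -p pics
cat > h.py <<'E'
import numpy as np, cv2, pickle
from workcell import bot, vision
def grab(n, f=None):
    c=vision.read_camera(n)
    pickle.dump(c,open(f or n+'.pkl','wb')); return c
def load(n): return pickle.load(open(n+'.pkl','rb'))
def save(c,f): cv2.imwrite('pics/'+f,c['image'][:,:,::-1])
def ray(c,uv):
    p=cv2.undistortPoints(np.array(uv,float).reshape(-1,1,2),c['K'],np.array(c['dist'])).reshape(-1,2)
    d=np.c_[p,np.ones(len(p))]@c['R']; o=-c['R'].T@c['t']; return o,d
def plane(c,uv,z):
    o,d=ray(c,uv); return o+d*((z-o[2])/d[:,2])[:,None]
def dpt(c,uv):
    o,d=ray(c,uv); u=np.array(uv,int).reshape(-1,2)
    return o+d*c['depth'][u[:,1],u[:,0]][:,None]
def cloud(c):
    v,u=np.mgrid[:480,:640]; return dpt(c,np.c_[u.ravel(),v.ravel()]).reshape(480,640,3)
def proj(c,X):
    return cv2.projectPoints(np.array(X,float).reshape(-1,1,3),cv2.Rodrigues(c['R'])[0],c['t'],c['K'],np.array(c['dist']))[0].reshape(-1,2)
E
python3 - <<'E'
from h import *
for n in('scene','top'):
    c=grab(n); save(c,n+'0.png'); print(n,-c['R'].T@c['t'])
print(bot.read_state())
E
```

```text
scene [ 1.39304385 -0.1848903   0.91734228]
top [ 0.48972417 -0.0283306   1.42576338]
{'time': 0.1, 'q': array([-1.14489742e+00,  2.64680659e-01,  1.60523687e+00,  1.67603510e-05,
        1.27370364e+00, -3.69151646e-02]), 'joint_vel': array([ 0.00026773,  0.00031719, -0.00423969,  0.00174955, -0.0001866 ,
        0.0007235 ]), 'joint_torque': array([ 4.37740964e-04, -5.16707289e+01, -3.68590593e+01, -1.11914308e-04,
        6.27077374e-03, -3.95815562e-06]), 'tool_pos': array([ 0.30105722, -0.60332384,  0.19358499]), 'tcp_rot': array([-3.05591392e+00, -7.20051019e-01,  5.90758803e-04]), 'wrist_force': array([-0.6245015 ,  0.37469242, -0.72056332]), 'torque': array([ 0.01010915, -0.04463367, -0.01525171]), 'grip_force': 0.0, 'width': 1.0000895821599671}
```

View pics/scene0.png

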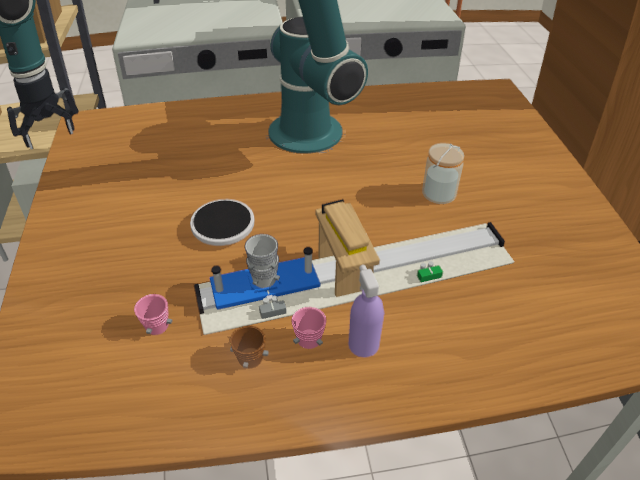

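View pics/top0.png

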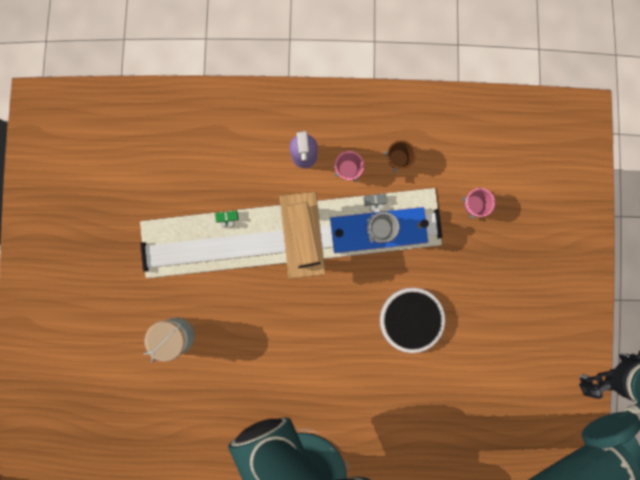

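The scene view shows the pile at (262,260), turntable at (222,221), posts at (217,275) and (308,258), and the green block at (430,272). In the top view they are at (382,227), (412,320), caps (339,233) and (424,224), and green (227,217). The rail runs along about world +y.

```bash
cat > m.py <<'E'
from h import *
t=load('top'); s=load('scene')
def comp(m,k=1):
    n,l,st,ce=cv2.connectedComponentsWithStats(m.astype(np.uint8)*255)
    o=np.argsort(-st[1:,4])[:k]+1; return [(st[i],ce[i],l==i) for i in o]
if __name__=='__main__':
  for n,c in(('top',t),('scene',s)):
    H=cv2.cvtColor(c['image'],cv2.COLOR_RGB2HSV); h,sa,v=[H[:,:,i].astype(int) for i in range(3)]
    st,ce,m=comp((h>100)&(h<120)&(sa>150)&(v>80))[0]
    ys,xs=np.nonzero(m); P=plane(c,np.c_[xs,ys],.03)[:,:2]
    r=cv2.minAreaRect(P.astype(np.float32)); print(n,'deck',r)
    st,ce,m=comp((h>50)&(h<80)&(sa>150)&(v>60))[0]; print('green',st,ce,plane(c,[ce],.03))
    # dark caps near deck
    x0,y0,w,hh=cv2.boundingRect(np.c_[xs,ys].astype(np.int32)); 
    dk=np.zeros(v.shape,bool); sl=np.s_[y0-25:y0+hh+5,x0-5:x0+w+12]; dk[sl]=(v<60)[sl]
    for q in comp(dk,5): print('dark',q[0],q[1],plane(c,[q[1]],.092))
  c=t;X=cloud(t);H=cv2.cvtColor(c['image'],cv2.COLOR_RGB2HSV)
  # turntable: dark big blob
  dk=np.zeros((480,640),bool); dk[280:360,370:455]=(H[:,:,2]<60)[280:360,370:455]
  q=comp(dk)[0]; e=cv2.fitEllipse(cv2.findContours(q[2].astype(np.uint8),0,2)[0][0]); print('tt',e,plane(c,[e[0]],.03), X[320,412])
  # cloud: bucket rim points
  k=(X[:,:,2]>.115)&(X[:,:,2]<.14); k[:,:340]=0;k[:190]=0;k[260:]=0;k[:,430:]=0
  P=X[k]; print('rim',len(P),cv2.minEnclosingCircle(P[:,:2].astype(np.float32)),np.median(P[:,2]),P[:,2].max())
  k=(X[:,:,2]>.11)&(X[:,:,2]<.16); k[:,:270]=0;k[:180]=0;k[290:]=0;k[:,330:]=0
  P=X[k]; print('riser',cv2.minAreaRect(P[:,:2].astype(np.float32)))
  big=lambda im,a,b,x,y,f:cv2.resize(im[a:b,x:y],None,fx=f,fy=f,interpolation=cv2.INTER_CUBIC)
  A=big(s['image'],250,300,380,480,4);B=big(t['image'],195,240,180,280,4);C=big(t['image'],190,270,320,450,4)
  W=np.zeros((200+180+320-120,800,3),np.uint8);W[:200,:400]=A;W[:180,400:]=B;W[200:520,:520]=C
  D=big(s['image'],225,325,190,330,2);W[200:400,520:800]=D
  cv2.imwrite('pics/crop1.png',W[:,:,::-1])
E
python3 m.py
```

```text
top deck ((0.5821700692176819, -0.16894027590751648), (0.07881766557693481, 0.2140660136938095), 7.930641174316406)
green [228 212   9   8  55] [232.23636364 215.38181818] [[0.60719625 0.16871377 0.03      ]]
dark [435 210   4  28  50] [437.42 220.18] [[ 0.60201544 -0.29142719  0.092     ]]
dark [420 220   8   7  41] [423.53658537 223.41463415] [[ 0.59409866 -0.26064264  0.092     ]]
dark [336 230   6   6  33] [338.42424242 232.57575758] [[ 0.56948463 -0.07377731  0.092     ]]
scene deck ((0.5889948010444641, -0.16771268844604492), (0.08983402699232101, 0.21671056747436523), 8.055766105651855)
green [418 266  24  16 254] [429.36220472 273.5984252 ] [[0.61999024 0.17908749 0.03      ]]
dark [205 233  33   6 137] [219.4379562  234.75912409] [[ 0.49996096 -0.25048107  0.092     ]]
dark [304 247   8   8  54] [307.5        250.85185185] [[ 0.57486043 -0.07441115  0.092     ]]
dark [212 266   8   8  53] [215.62264151 269.69811321] [[ 0.59983119 -0.26130049  0.092     ]]
tt ((412.44281005859375, 320.03167724609375), (53.96224594116211, 54.379425048828125), 36.224151611328125) [[ 0.37679393 -0.24991522  0.03      ]] [ 0.37668871 -0.24920591  0.02801388]
rim 265 ((0.582210898399353, -0.16945819556713104), 0.033320844173431396) 0.1297032205148443 0.1375914932802531
riser ((0.5612720847129822, 0.004841431975364685), (0.18005269765853882, 0.08028991520404816), 7.760847568511963)
```

View pics/crop1.png

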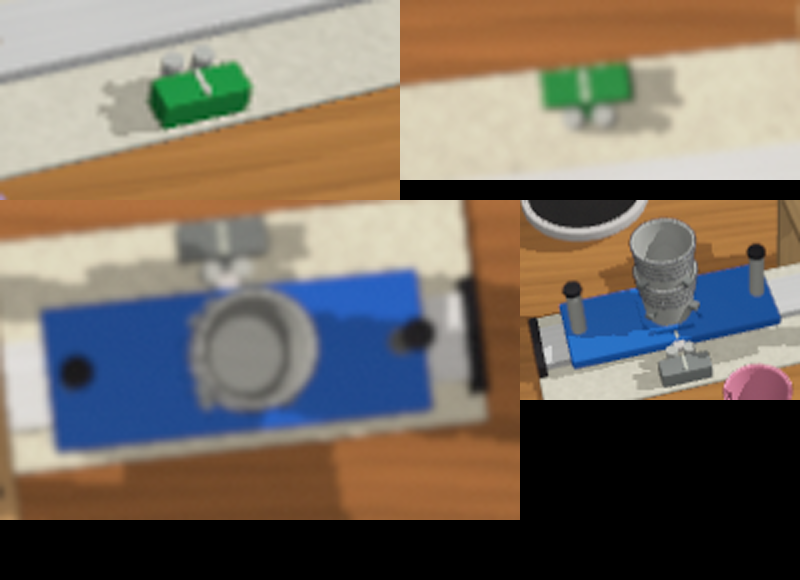

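```bash
cat > plan.py <<'E'
from h import *
from scipy.spatial.transform import Rotation as Ro
O=np.array([.5583,.0044,0]); YAW=np.radians(7.75)
def rail(x,y,z): c,s=np.cos(YAW),np.sin(YAW); return O+[c*x-s*y,s*x+c*y,z]
def torail(P): c,s=np.cos(YAW),np.sin(YAW); d=np.atleast_2d(P)-O; return np.c_[d[:,0]*c+d[:,1]*s,-d[:,0]*s+d[:,1]*c,d[:,2]]
def goalR(ang): # tool y at world angle ang, z down
    y=np.array([np.cos(ang),np.sin(ang),0]); z=np.array([0,0,-1.]); return np.c_[np.cross(y,z),y,z]
def plan(goal,ang=YAW,n=None,jaw=85,start=None,vmax=.039):
    s=bot.read_state(); p=s['tool_pos'] if start is None else np.array(start[0]); R=Ro.from_rotvec(s['tcp_rot']).as_matrix() if start is None else goalR(start[1])
    G=goalR(ang); rv=Ro.from_matrix(R.T@G).as_rotvec(); d=np.array(goal)-p
    n=n or int(max(np.ceil(np.linalg.norm(d)/vmax),np.ceil(np.linalg.norm(rv)/.124),1))
    rows=[]; 
    for i in range(n):
        rows.append([round(float(v),3) for v in [*(rv/n/.5),*(R.T@d/n/.1)]]+[jaw]); R=R@Ro.from_rotvec(rv/n).as_matrix()
    print(n); [print(rows[i:i+5]) for i in range(0,n,5)]
E
python3 - <<'E'
from plan import *
from m import *
top=[226.2,217]; sc=[430.8,270]
o1,d1=ray(t,[top]);o2,d2=ray(s,[sc]);d1=d1[0];d2=d2[0]
A=np.c_[d1,-d2];k=np.linalg.lstsq(A,o2-o1,rcond=None)[0];print('tri',o1+d1*k[0],o2+d2*k[1],torail([o1+d1*k[0],o2+d2*k[1]]))
for z in(.03,.04):print(z,torail(plane(t,[top],z)),torail(plane(s,[sc],z)))
# same on the start block, crop line (237,240)/4 and (690-520)/2
for nm,P in(('posts',plane(t,[[423.54,223.41],[338.42,232.58]],.092)),):print(nm,torail(P))
X=cloud(t)
for nm,(u,v) in dict(spray=(304,150),can=(166,341),block=(226,216),greyblk=(375,200)).items(): print(nm,X[v,u],torail(X[v,u]))
plan(rail(0,-.175,.24))
E
```

```text
tri [0.60373893 0.18360298 0.02304411] [0.60489835 0.18780182 0.02377274] [[0.06918958 0.17143864 0.02304411]
 [0.07090463 0.17544278 0.02377274]]
0.03 [[0.06848764 0.17047353 0.03      ]] [[0.07599677 0.17212855 0.03      ]]
0.04 [[0.06747851 0.16908606 0.04      ]] [[0.08417396 0.16680641 0.04      ]]
posts [[-2.60265188e-04 -2.67457967e-01  9.20000000e-02]
 [ 5.31986423e-04 -7.89612135e-02  9.20000000e-02]]
spray [0.73139614 0.00346548 0.18844379] [[ 0.17138904 -0.02426816  0.18844379]]
can [0.32637913 0.29162836 0.12449661] [[-0.19106947  0.31587953  0.12449661]]
block [0.60585838 0.18379897 0.02529579] [[0.0713161  0.17134703 0.02529579]]
greyblk [ 0.65070676 -0.15884435  0.02508575] [[ 0.06954905 -0.17421439  0.02508575]]
14
[[-0.0, -0.0, -0.178, 0.318, -0.188, -0.033, 85], [-0.0, -0.0, -0.178, 0.333, -0.159, -0.033, 85], [-0.0, -0.0, -0.178, 0.346, -0.129, -0.033, 85], [-0.0, -0.0, -0.178, 0.356, -0.098, -0.033, 85], [-0.0, -0.0, -0.178, 0.364, -0.066, -0.033, 85]]
[[-0.0, -0.0, -0.178, 0.368, -0.033, -0.033, 85], [-0.0, -0.0, -0.178, 0.369, -0.0, -0.033, 85], [-0.0, -0.0, -0.178, 0.368, 0.032, -0.033, 85], [-0.0, -0.0, -0.178, 0.364, 0.065, -0.033, 85], [-0.0, -0.0, -0.178, 0.357, 0.097, -0.033, 85]]
[[-0.0, -0.0, -0.178, 0.347, 0.128, -0.033, 85], [-0.0, -0.0, -0.178, 0.334, 0.158, -0.033, 85], [-0.0, -0.0, -0.178, 0.318, 0.187, -0.033, 85], [-0.0, -0.0, -0.178, 0.301, 0.215, -0.033, 85]]
```

Request:
play_rows([
  [[0, 0, -0.178, 0.318, -0.188, -0.033, 85], [0, 0, -0.178, 0.333, -0.159, -0.033, 85], [0, 0, -0.178, 0.346, -0.129, -0.033, 85], [0, 0, -0.178, 0.356, -0.098, -0.033, 85], [0, 0, -0.178, 0.364, -0.066, -0.033, 85]],
])

```text
time: 0.52
tool_pos: [0.4018, -0.4471, 0.2107]
tcp_rot: [-2.82, -1.382, 0.0]
wrist_force: [0.2, -1.0, 0.6]
width: 0.996
grip_force: 0.0
```

Request:
play_rows([
  [[0, 0, -0.178, 0.368, -0.033, -0.033, 85], [0, 0, -0.178, 0.369, 0, -0.033, 85], [0, 0, -0.178, 0.368, 0.032, -0.033, 85], [0, 0, -0.178, 0.364, 0.065, -0.033, 85], [0, 0, -0.178, 0.357, 0.097, -0.033, 85]],
])

```text
time: 0.93
tool_pos: [0.502, -0.2917, 0.2275]
tcp_rot: [-2.445, -1.971, 0.0]
wrist_force: [0.6, -0.3, -0.8]
width: 1.0
grip_force: 0.0
```

Request:
play_rows([
  [[0, 0, -0.178, 0.347, 0.128, -0.033, 85], [0, 0, -0.178, 0.334, 0.158, -0.033, 85], [0, 0, -0.178, 0.318, 0.187, -0.033, 85], [0, 0, -0.178, 0.301, 0.215, -0.033, 85], [0, 0, 0, 0, 0, 0, 85]],
])

```text
time: 1.35
tool_pos: [0.5846, -0.1635, 0.2412]
tcp_rot: [-2.053, -2.378, -0.006]
wrist_force: [0.1, -0.4, 1.2]
width: 0.994
grip_force: 0.0
```

Run:
```python
from plan import *
c=grab('wrist'); save(c,'w1.png')
s=bot.read_state(); print(s['time'],s['tool_pos'],s['tcp_rot'],s['wrist_force'],torail(s['tool_pos']))
print(proj(c,[rail(0,-.175,.13)]))
plan(rail(0,-.175,.093))
```

```text
1.4 [ 0.58296223 -0.16609895  0.24075542] [-2.05677400e+00 -2.37417933e+00 -9.30535312e-04] [-0.90493067 -1.33544615  0.20815669] [[ 0.00144502 -0.17226732  0.24075542]]
[[317.90763028 230.34948562]]
4
[[0.0, -0.0, 0.004, -0.007, -0.004, 0.369, 85], [0.0, -0.0, 0.004, -0.007, -0.004, 0.369, 85], [0.0, -0.0, 0.004, -0.007, -0.004, 0.369, 85], [0.0, -0.0, 0.004, -0.007, -0.004, 0.369, 85]]
```

View pics/w1.png

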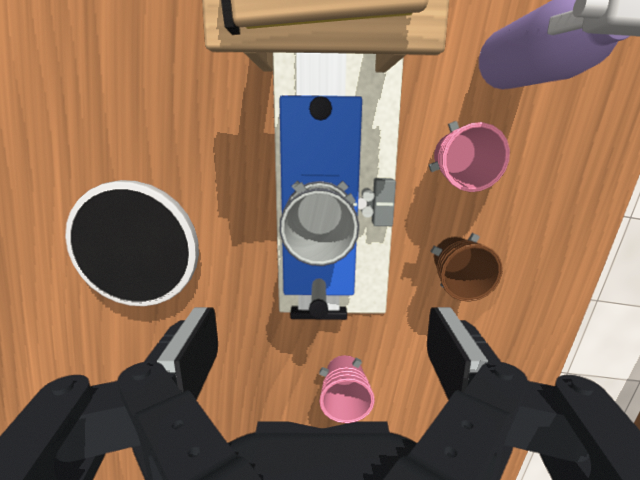

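The wrist view shows the top bucket's rim centred at (319,225). Its lugs are on the diagonals at (298,188) and (342,188), so the fingers clear them.

Request:
play_rows([
  [[0, 0, 0, 0, 0, 0.38, 85], [0, 0, 0, 0, 0, 0.38, 85], [0, 0, 0, 0, 0, 0.37, 85], [0, 0, 0, 0, 0, 0.34, 85], [0, 0, 0, 0, 0, 0, 85]],
])

```text
time: 1.82
tool_pos: [0.5739, -0.1679, 0.085]
tcp_rot: [-2.055, -2.357, 0.01]
wrist_force: [-1.2, 0.1, -0.7]
width: 0.997
grip_force: 0.0
```

Run:
```python
from plan import *
c=grab('wrist'); save(c,'w2.png')
s=bot.read_state(); print(s['time'],s['tool_pos'],s['tcp_rot'],s['wrist_force'],torail(s['tool_pos']))
```

```text
1.8667 [ 0.57642928 -0.16867464  0.08885685] [-2.05825024 -2.35995311  0.00722339] [ 0.180606   -0.575032   -0.16619994] [[-0.00537559 -0.1739385   0.08885685]]
```

View pics/w2.png

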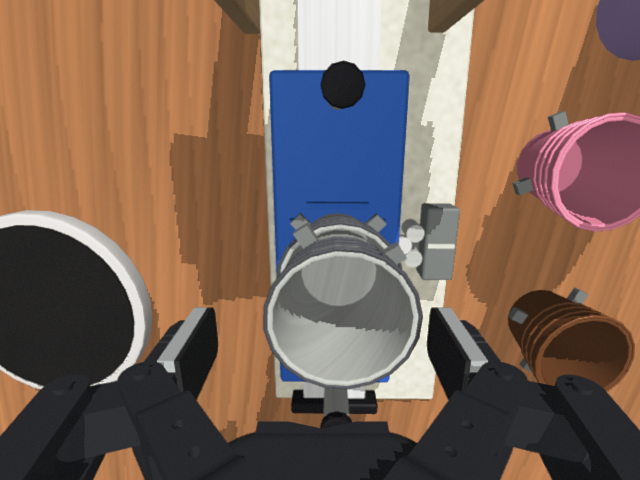

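The open jaws straddle the rim (265–420 px), but the bucket sits right of centre while the arm is still settling. I'll let it settle and check the offset.

Request:
play_rows([
  [[0, 0, 0, 0, 0, 0, 85], [0, 0, 0, 0, 0, 0, 85], [0, 0, 0, 0, 0, 0, 85]],
])

```text
time: 2.12
tool_pos: [0.584, -0.1704, 0.0975]
tcp_rot: [2.06, 2.365, 0.003]
wrist_force: [-0.1, -0.0, 0.4]
width: 0.998
grip_force: 0.0
```

Run:
```python
from plan import *
c=grab('wrist')
s=bot.read_state(); print(s['time'],s['tool_pos'],s['tcp_rot'],s['wrist_force'],torail(s['tool_pos']))
X=cloud(c); k=(abs(X[:,:,2]-.129)<.006); k[:180]=0;k[400:]=0;k[:,:225]=0;k[:,422:]=0
P=X[k]; print(len(P),P[:,2].max()); cc=cv2.minEnclosingCircle(P[:,:2].astype(np.float32)); print(cc,torail([*cc[0],.13]))
print(np.c_[torail(P).min(0),torail(P).max(0)])
```

```text
2.1667 [ 0.58379034 -0.17024406  0.09724648] [2.06014683 2.36516763 0.00309902] [ 0.40804932 -0.43718066  0.493667  ] [[ 0.00170659 -0.17648624  0.09724648]]
5654 0.13341734409216716
((0.5822393894195557, -0.16675959527492523), 0.03334537893533707) [[ 0.00063969 -0.17282445  0.13      ]]
[[-0.03214678  0.03343393]
 [-0.20584608 -0.13963054]
 [ 0.1230023   0.13341734]]
```

Request:
play_rows([
  [[0, 0, 0, 0.03, -0.01, 0.06, 85], [0, 0, 0, 0, 0, 0, 85], [0, 0, 0, 0, 0, 0, 45], [0, 0, 0, 0, 0, 0, 45], [0, 0, 0, 0, 0, 0, 45]],
], newtons=30)

```text
time: 2.58
tool_pos: [0.5812, -0.1668, 0.0907]
tcp_rot: [2.061, 2.368, 0.001]
wrist_force: [-14.4, -0.9, 30.8]
width: 0.597
grip_force: 15.4
```

Request:
play_rows([
  [[0, 0, 0, 0, 0, 0, 45], [0, 0, 0, 0, 0, 0, 45], [0, 0, 0, 0, 0, 0, 45], [0, 0, 0, 0, 0, 0, 45], [0, 0, 0, 0, 0, 0, 45]],
])

```text
time: 3.0
tool_pos: [0.5797, -0.1676, 0.0925]
tcp_rot: [2.062, 2.369, -0.004]
wrist_force: [-10.8, -0.9, 21.9]
width: 0.532
grip_force: 11.0
```

Run:
```python
from plan import *
c=grab('wrist'); d=grab('scene')
W=np.hstack([cv2.resize(c['image'],(480,360)),cv2.resize(d['image'][220:340,190:297],(320,360))])
cv2.imwrite('pics/w3.png',W[:,:,::-1])
s=bot.read_state(); print(s['time'],s['tool_pos'],s['wrist_force'],s['width'],s['grip_force'])
```

```text
3.1 [ 0.57967427 -0.16763266  0.09246286] [-11.35398049   0.51615477  21.3837733 ] 0.529641254632543 11.00231535936473
```

View pics/w3.png

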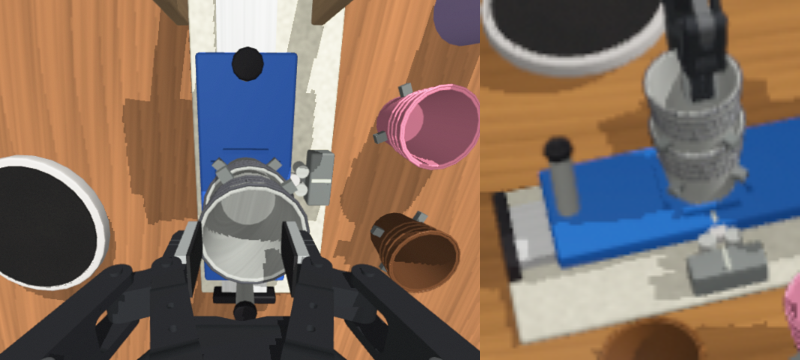

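The +x fingertip looks to be inside the rim and the −x one outside. I'll check with depth before moving.

Run:
```python
from plan import *
s=bot.read_state(); print(torail(s['tool_pos'])*1e3)
for n in('wrist','scene'):
    c=load(n); X=torail(cloud(c).reshape(-1,3)).reshape(480,640,3)*1000
    k=(abs(X[:,:,0])<60)&(abs(X[:,:,1]+174)<45)&(X[:,:,2]>122)&(X[:,:,2]<142)
    print(n); Y=X[k]
    for a in range(-210,-130,6):
        q=Y[(Y[:,1]>=a)&(Y[:,1]<a+6)]
        if len(q): h,_=np.histogram(q[:,0],np.arange(-60,61,4)); print(a,' '.join('%2d'%min(v,99) if v else ' .' for v in h), '%.0f'%np.median(q[:,2]))
c=load('wrist')
# pads: print cloud along image row through the pads
X=torail(cloud(c).reshape(-1,3)).reshape(480,640,3)*1000
for r in(300,325,345):
    print(r,[(u,*X[r,u].round().astype(int)) for u in list(range(240,284,8))+list(range(360,432,8))])
```

```text
[[  -2.01973357 -173.34363771   92.46286211]]
wrist
-210  .  .  .  .  .  .  .  .  .  .  .  .  . 19 44 36 45 38 14  1  .  .  .  .  .  .  .  .  .  . 131
-204  .  .  .  .  .  .  .  .  .  .  6 54 99 99 99 99 99 99 99 99 56  1  .  .  .  .  .  .  .  . 129
-198  .  .  .  .  .  .  .  .  . 30 99 99 39  .  .  .  .  .  . 57 99  .  .  .  .  .  .  .  .  . 128
-192  .  .  .  .  .  .  .  . 23 99 99  .  .  .  .  .  .  .  .  .  .  .  .  .  .  .  .  .  .  . 130
-186  .  .  .  .  .  .  .  . 54 99  .  .  .  .  .  .  .  .  .  9 19  .  .  .  .  .  .  .  .  . 131
-180  .  .  .  .  .  .  .  . 98 56  .  .  .  .  .  .  .  .  . 17 33  .  .  .  .  .  .  .  .  . 132
-174  .  .  .  .  .  .  .  . 84 46  .  .  .  .  .  .  .  .  . 30 23  . 37 51  9  .  .  .  .  . 131
-168  .  .  .  .  . 14 27 18 99 51  .  .  .  .  .  .  .  .  . 36 24  5 99 98  .  .  .  .  .  . 132
-162  .  .  .  .  .  .  . 39 81 99 10  .  .  .  .  .  .  .  .  2 64 65 99 37  .  .  .  .  .  . 132
-156  .  .  .  .  .  .  .  .  . 52 99 31  2  .  .  .  .  .  .  . 35 99 42  .  .  .  .  .  .  . 131
-150  .  .  .  .  .  .  .  .  .  . 23 99 99 92 44 26 19 37
[... 2994 characters left out ...]
63), np.int64(170)), (256, np.int64(-25), np.int64(-167), np.int64(164)), (264, np.int64(-25), np.int64(-176), np.int64(150)), (272, np.int64(-25), np.int64(-188), np.int64(132)), (280, np.int64(-21), np.int64(-188), np.int64(132)), (360, np.int64(16), np.int64(-197), np.int64(118)), (368, np.int64(20), np.int64(-196), np.int64(120)), (376, np.int64(20), np.int64(-183), np.int64(139)), (384, np.int64(20), np.int64(-171), np.int64(157)), (392, np.int64(20), np.int64(-163), np.int64(169)), (400, np.int64(23), np.int64(-163), np.int64(170)), (408, np.int64(25), np.int64(-161), np.int64(173)), (416, np.int64(26), np.int64(-159), np.int64(176)), (424, np.int64(29), np.int64(-159), np.int64(176))]
```

Request:
play_rows([
  [[0, 0, 0, 0, 0, 0, 50], [0, 0, 0, 0, 0, 0, 50], [0, 0, 0, 0, 0, 0, 50]],
], newtons=30)

```text
time: 3.35
tool_pos: [0.5813, -0.1674, 0.0909]
tcp_rot: [2.061, 2.367, 0.0]
wrist_force: [-2.9, -1.1, 11.2]
width: 0.587
grip_force: 5.3
```

Run:
```python
from plan import *
c=grab('wrist');s=bot.read_state(); print(s['time'],torail(s['tool_pos'])*1e3,s['wrist_force'],s['width'],s['grip_force'])
W=cv2.resize(c['image'][200:420,200:460],None,fx=2.7,fy=2.7,interpolation=cv2.INTER_CUBIC); cv2.imwrite('pics/w4.png',W[:,:,::-1])
```

```text
3.4 [[  -0.33276531 -173.2975198    90.87575578]] [-3.49196985 -1.0766182  11.65937842] 0.5873907641373755 5.3518038234324194
```

View pics/w4.png

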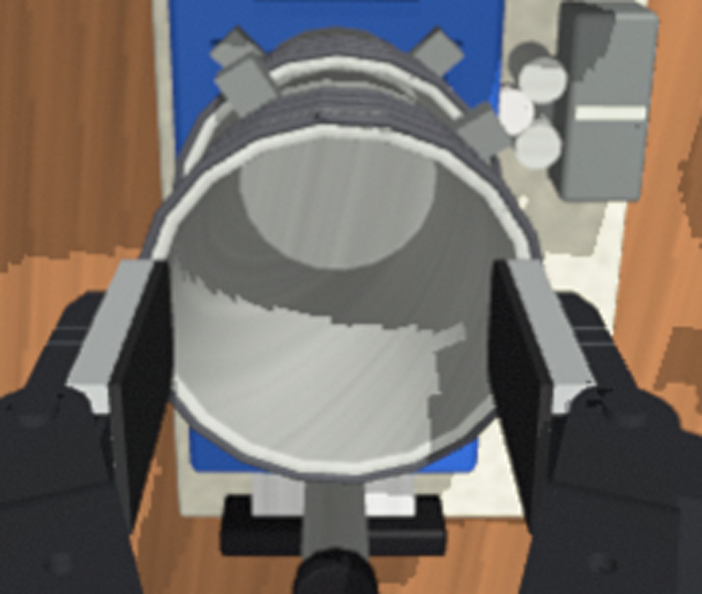

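The close-up shows both pads cut through the rim at (160,300) and (510,300). They closed past the wall, and the tips sit level with the lower rim at z = 0.09. I'll open, rise and close in small steps while watching force.

Request:
play_rows([
  [[0, 0, 0, 0, 0, 0, 80], [0, 0, 0, 0, 0, 0, 80], [0, 0, 0, 0, 0, 0, 80], [0, 0, 0, 0, 0, -0.1, 80], [0, 0, 0, 0, 0, 0, 80]],
], newtons=20)

```text
time: 3.82
tool_pos: [0.5809, -0.1665, 0.0993]
tcp_rot: [2.062, 2.368, 0.001]
wrist_force: [-0.5, 0.0, 0.2]
width: 0.934
grip_force: 0.0
```

Request:
play_rows([
  [[0, 0, 0, 0, 0, 0, 66], [0, 0, 0, 0, 0, 0, 66], [0, 0, 0, 0, 0, 0, 66]],
])

```text
time: 4.07
tool_pos: [0.5801, -0.1663, 0.0978]
tcp_rot: [-2.063, -2.369, 0.0]
wrist_force: [-0.5, 0.2, -0.0]
width: 0.771
grip_force: 0.0
```

Request:
play_rows([
  [[0, 0, 0, 0, 0, 0, 61], [0, 0, 0, 0, 0, 0, 61], [0, 0, 0, 0, 0, 0, 61]],
])

```text
time: 4.32
tool_pos: [0.58, -0.1663, 0.0978]
tcp_rot: [-2.063, -2.369, 0.0]
wrist_force: [-0.0, 0.3, -0.3]
width: 0.717
grip_force: 0.0
```

Request:
play_rows([
  [[0, 0, 0, 0, 0, 0, 57], [0, 0, 0, 0, 0, 0, 57], [0, 0, 0, 0, 0, 0, 57]],
])

```text
time: 4.57
tool_pos: [0.5801, -0.1664, 0.0979]
tcp_rot: [-2.063, -2.369, 0.0]
wrist_force: [-0.3, -0.2, -0.6]
width: 0.661
grip_force: 0.0
```

Run:
```python
from plan import *
c=grab('wrist');s=bot.read_state(); print(s['time'],torail(s['tool_pos'])*1e3,s['wrist_force'],s['width'],s['grip_force'])
```

```text
4.6167 [[  -1.35740241 -172.16925589   97.96568806]] [-0.13932873  0.73336558  0.2092758 ] 0.6707530758010094 0.0
```

Request:
play_rows([
  [[0, 0, 0, 0, 0, 0, 53], [0, 0, 0, 0, 0, 0, 53], [0, 0, 0, 0, 0, 0, 53]],
])

```text
time: 4.87
tool_pos: [0.5802, -0.1664, 0.098]
tcp_rot: [2.063, 2.369, 0.0]
wrist_force: [-0.3, -0.3, 0.0]
width: 0.623
grip_force: 0.0
```

Request:
play_rows([
  [[0, 0, 0, 0, 0, 0, 49], [0, 0, 0, 0, 0, 0, 49], [0, 0, 0, 0, 0, 0, 49]],
])

```text
time: 5.12
tool_pos: [0.5802, -0.1664, 0.098]
tcp_rot: [-2.063, -2.369, -0.0]
wrist_force: [0.2, 0.3, 0.8]
width: 0.571
grip_force: 0.0
```

Run:
```python
from plan import *
c=grab('wrist');s=bot.read_state(); print(s['time'],torail(s['tool_pos'])*1e3,s['wrist_force'],s['width'],s['grip_force'])
X=torail(cloud(c).reshape(-1,3)).reshape(480,640,3)*1000
k=(abs(X[:,:,0])<60)&(abs(X[:,:,1]+174)<45)&(X[:,:,2]>122)&(X[:,:,2]<136)
Y=X[k]
for a in range(-210,-130,6):
        q=Y[(Y[:,1]>=a)&(Y[:,1]<a+6)]
        if len(q): h,_=np.histogram(q[:,0],np.arange(-60,61,4)); print(a,' '.join('%2d'%min(v,99) if v else ' .' for v in h), '%.0f'%np.median(q[:,2]))
W=cv2.resize(c['image'][200:420,200:460],None,fx=2.7,fy=2.7,interpolation=cv2.INTER_CUBIC); cv2.imwrite('pics/w5.png',W[:,:,::-1])
```

```text
5.1667 [[  -1.32670151 -172.17751024   98.02391135]] [-0.53840301 -0.78913911 -0.6640356 ] 0.5764233902578614 0.0
-210  .  .  .  .  .  .  .  .  .  .  .  .  1 10 14 20 13  6  .  .  .  .  .  .  .  .  .  .  .  . 131
-204  .  .  .  .  .  .  .  .  .  1 20 83 99 99 99 99 99 99 97 41  3  .  .  .  .  .  .  .  .  . 130
-198  .  .  .  .  .  .  .  .  7 78 99 99 21  .  .  .  .  4 91 99 99 15  .  .  .  .  .  .  .  . 129
-192  .  .  .  .  .  .  .  . 91 99  8  .  .  .  .  .  .  .  .  2 99 40  .  .  .  .  .  .  .  . 128
-186  .  .  .  .  .  .  .  . 99  7  .  .  .  .  .  .  .  .  .  .  .  2  .  .  .  .  .  .  .  . 128
-180  .  .  .  .  .  .  .  . 80  .  .  .  .  .  .  .  .  .  .  .  .  .  .  .  .  .  .  .  .  . 126
-174  .  .  .  .  .  .  .  . 54  .  .  .  .  .  .  .  .  .  .  .  .  1  1  2  .  .  .  .  .  . 126
-168  .  .  .  .  .  .  . 50 70  .  .  .  .  .  .  .  .  .  .  .  . 50 66  9  .  .  .  .  .  . 130
-162  .  .  .  .  .  .  . 28 99 11  .  .  .  .  .  .  .  .  .  .  6 84 68  .  .  .  .  .  .  . 131
-156  .  .  .  .  .  .  .  . 46 94 20  .  .  .  .  .  .  .  . 10 77 80  2  .  .  .  .  .  .  . 131
-150  .  .  .  .  .  .  .  .  . 29 88 93 38 15  1  .  3 26 70 96 42  1  .  .  .  .  .  .  .  . 131
-144  .  .  .  .  .  .  .  .  .  .  . 18 67 86 99 99 98 71 33  2  .  .  .  .  .  .  .  .  .  . 131
```

View pics/w5.png

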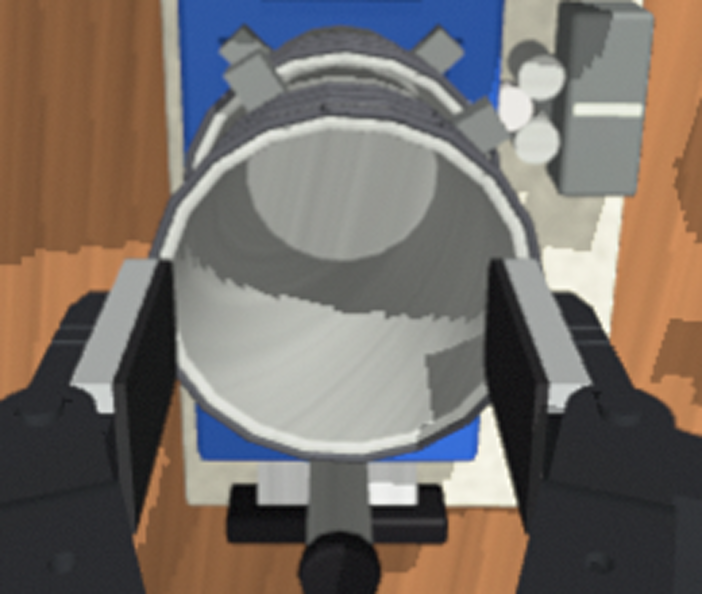

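The close-up shows nothing deformed. The pad ends cover the rim at (150,260) and (510,260), so the tips may still be above it. I'll measure the tip height from depth and from a projection of the TCP.

Run:
```python
from plan import *
c=load('wrist');s=bot.read_state(); tp=s['tool_pos']; print(torail(tp)*1e3, 'cam',torail(-c['R'].T@c['t'])*1e3)
X=torail(cloud(c).reshape(-1,3)).reshape(480,640,3)*1000
r=torail(tp)[0]
for z in(.098,.117,.14): print(z,proj(c,[rail(r[0]+x,r[1]+.011,z) for x in(-.0245,.0245)]).round(0).tolist())
for u in(245,250,255,392,398): print(u,[(v,*X[v,u].round().astype(int).tolist()) for v in range(285,330,5)])
t=grab('scene'); Z=torail(cloud(t).reshape(-1,3)).reshape(480,640,3)*1000
k=(abs(Z[:,:,0]+1)<60)&(abs(Z[:,:,1]+172)<14)&(Z[:,:,2]>60)&(Z[:,:,2]<200)
Y=Z[k]
for a in range(60,200,8):
    q=Y[(Y[:,2]>=a)&(Y[:,2]<a+8)]
    h,_=np.histogram(q[:,0],np.arange(-60,61,4)); print(a,' '.join('%2d'%min(v,99) if v else ' .' for v in h))
```

```text
[[  -1.32670151 -172.17751024   98.02391135]] cam [[ -2.07013367 -94.36123221 277.78886826]]
0.098 [[276.0, 259.0], [370.0, 259.0]]
0.117 [[271.0, 273.0], [375.0, 273.0]]
0.14 [[264.0, 294.0], [383.0, 294.0]]
245 [(285, -65, -221, 0), (290, -66, -226, 0), (295, -66, -229, 1), (300, -32, -160, 147), (305, -32, -161, 150), (310, -31, -161, 154), (315, -30, -161, 159), (320, -29, -161, 162), (325, -29, -161, 165)]
250 [(285, -61, -221, 1), (290, -61, -225, 1), (295, -31, -161, 141), (300, -30, -161, 146), (305, -30, -161, 150), (310, -29, -161, 154), (315, -28, -161, 158), (320, -28, -161, 162), (325, -27, -160, 166)]
255 [(285, -57, -220, 1), (290, -57, -225, 1), (295, -29, -161, 142), (300, -28, -161, 146), (305, -28, -161, 151), (310, -27, -161, 154), (315, -27, -161, 157), (320, -26, -162, 160), (325, -26, -164, 160)]
392 [(285, 29, -161, 132), (290, 29, -164, 130), (295, 27, -161, 141), (300, 26, -161, 145), (305, 25, -160, 151), (310, 24, -160, 155), (315, 24, -161, 157), (320, 23, -161, 161), (325, 23, -161, 165)]
398 [(285, 60, -217, 7), (290, 31, -163, 131), (295, 32, -166, 131
[... 1121 characters left out ...]
  .  .  .  .  1  1 13  6  .  .  .  .  .  .
148  .  .  .  .  .  .  .  .  5  1  .  .  .  .  .  .  .  .  .  .  .  4  5 13 11  .  .  .  .  .
156  .  .  .  .  .  .  .  1  2  .  .  .  .  .  .  .  .  .  .  .  .  2 11 14  9  .  .  .  .  .
164  .  .  .  .  .  .  1  1  7  1  .  .  .  .  .  .  .  .  .  .  .  .  2  4  8  .  .  .  .  .
172  .  .  .  .  .  .  2  .  .  1  .  .  .  .  .  .  .  .  .  .  .  .  1  .  .  .  .  .  .  .
180  .  .  .  .  .  .  .  .  .  .  .  .  .  .  .  .  .  .  .  .  1  1  1  3  2  .  1  2  9  .
188  .  .  .  .  .  .  .  .  .  .  .  .  .  .  .  .  .  .  .  .  1  1  2  6  .  .  7 16 26  6
196  .  .  .  .  .  .  .  .  .  .  .  .  .  .  .  .  .  .  .  .  .  .  1  .  .  .  .  .  3  5
```

Both cameras put the fingertips at z ≈ 0.139 while the reported TCP is 0.098. At this opening the real tips are about 41 mm above the reading, so they've been above the rim all along and earlier just pressed on it. I'll work from the measured tip height: open, go down 36 mm and close.

Request:
play_rows([
  [[0, 0, 0, -0.01, 0.02, 0, 85], [0, 0, 0, 0, 0, 0, 85], [0, 0, 0, 0, 0, 0, 85], [0, 0, 0, 0, 0, 0.12, 85], [0, 0, 0, 0, 0, 0.12, 85]],
], newtons=25)

```text
time: 5.63
tool_pos: [0.5832, -0.1674, 0.074]
tcp_rot: [2.062, 2.368, 0.001]
wrist_force: [-0.0, -0.2, -0.1]
width: 0.996
grip_force: 0.0
```

Request:
play_rows([
  [[0, 0, 0, 0, 0, 0.12, 85], [0, 0, 0, 0, 0, 0, 85], [0, 0, 0, 0, 0, 0, 85], [0, 0, 0, 0, 0, 0, 70], [0, 0, 0, 0, 0, 0, 70]],
])

```text
time: 6.05
tool_pos: [0.5827, -0.1672, 0.0623]
tcp_rot: [2.063, 2.369, 0.0]
wrist_force: [-0.3, 0.9, -0.2]
width: 0.814
grip_force: 0.0
```

Request:
play_rows([
  [[0, 0, 0, 0, 0, 0, 52], [0, 0, 0, 0, 0, 0, 52], [0, 0, 0, 0, 0, 0, 52], [0, 0, 0, 0, 0, 0, 52], [0, 0, 0, 0, 0, 0, 52]],
])

```text
time: 6.47
tool_pos: [0.583, -0.1674, 0.0632]
tcp_rot: [2.062, 2.368, 0.001]
wrist_force: [-0.2, 0.6, 5.4]
width: 0.734
grip_force: 27.1
```

Run:
```python
from plan import *
c=grab('wrist');s=bot.read_state(); print(s['time'],torail(s['tool_pos'])*1e3,s['wrist_force'],s['width'],s['grip_force'])
X=torail(cloud(c).reshape(-1,3)).reshape(480,640,3)*1000
print([(v,*X[v,u].round().astype(int).tolist()) for u in (235,245) for v in range(260,320,6)])
```

```text
6.5167 [[   1.29463489 -173.52395633   63.14944258]] [-1.60537695  0.55296377  5.6486895 ] 0.7364331605843851 27.104126452468336
[(260, -60, -187, 0), (266, -61, -192, 0), (272, -61, -195, 2), (278, -61, -200, 1), (284, -62, -206, 0), (290, -62, -210, 1), (296, -62, -215, 1), (302, -33, -162, 113), (308, -32, -162, 119), (314, -31, -162, 123), (260, -53, -187, 0), (266, -54, -191, 1), (272, -54, -196, 1), (278, -54, -201, 1), (284, -55, -205, 0), (290, -55, -210, 0), (296, -55, -215, 0), (302, -30, -164, 110), (308, -25, -155, 132), (314, -26, -157, 132)]
```

The grip holds at 63 mm with 27 N. Lifting.

Request:
play_rows([
  [[0, 0, 0, 0, 0, -0.1, 52], [0, 0, 0, 0, 0, -0.2, 52], [0, 0, 0, 0, 0, -0.25, 52], [0, 0, 0, 0, 0, -0.25, 52], [0, 0, 0, 0, 0, 0, 52]],
])

```text
time: 6.93
tool_pos: [0.5861, -0.1683, 0.1481]
tcp_rot: [2.057, 2.363, 0.006]
wrist_force: [1.8, -0.7, -0.3]
width: 0.729
grip_force: 28.0
```

Run:
```python
from plan import *
c=grab('scene');s=bot.read_state(); print(s['time'],torail(s['tool_pos'])*1e3,s['wrist_force'],s['width'],s['grip_force'])
Z=torail(cloud(c).reshape(-1,3)).reshape(480,640,3)*1000
k=(abs(Z[:,:,0])<60)&(abs(Z[:,:,1]+172)<40)&(Z[:,:,2]>40)&(Z[:,:,2]<220)
Y=Z[k]
for a in range(40,220,8):
    q=Y[(Y[:,2]>=a)&(Y[:,2]<a+8)]
    h,_=np.histogram(q[:,1],np.arange(-212,-128,4)); print(a,' '.join('%2d'%min(v,99) if v else ' .' for v in h))
plan([.377,-.250,.16],n=8); plan([.377,-.25,.0385],start=([.377,-.25,.16],YAW),vmax=.025)
```

```text
6.9833 [[   3.13439382 -174.36244201  145.65602868]] [ 0.26330239  0.15654497 -1.09186023] 0.7302840425755457 27.955592796206474
40  .  1  .  3  .  3  6 10  9 14  8 13 11  4  4  1  .  .  .  .
48  .  .  4  8  4 11  9 12  8  9 10 10 11  8 10  7  5  .  .  .
56  .  .  1  8 14  9 11 10 10 12  9 10 12  8 13 10  1  .  .  .
64  .  .  6  6 11  9 10 11 12 11 10  9 10 11 14 10  3  .  .  .
72  .  1  4  9 11 10  9  6 11  9 12 11 12 10 13 11 10  1  .  .
80  .  1 10 11 17 13 12 14 12 11 13 12 11 11 10 12 14  1  .  .
88  . 10 16 11  7  7  8  9  6  8  7  8  7  8 10  9 17 10  .  .
96  .  .  .  .  .  .  .  .  .  .  .  .  .  .  .  .  .  .  .  .
104  .  .  .  .  .  .  .  .  .  .  .  .  .  .  .  .  .  .  .  .
112  .  .  .  .  .  .  .  .  .  .  .  .  .  .  .  .  .  .  .  .
120  .  .  .  .  .  .  .  .  .  .  .  .  .  .  .  .  .  .  .  .
128  .  .  .  .  .  .  .  .  .  .  .  .  .  .  .  .  .  .  .  .
136  .  .  .  .  .  .  .  .  .  .  .  .  .  .  .  .  .  .  .  .
144  .  .  .  .  .  .  .  .  .  .  .  .  .  .  .  .  .  .  .  .
152  .  .  .  3  1  5  2  2  2  3  3  3  3  2  .  .  .  .  .  .
160  .  .  .  3  8 
[... 397 characters left out ...]
9  7  6  1  .  5  6 25  7  .  .
216  .  3  .  5  1  2  5  3  2  4  3  .  .  .  .  1  .  .  .  .
8
[[0.002, 0.001, 0.001, -0.066, -0.271, -0.019, 85], [0.002, 0.001, 0.001, -0.066, -0.271, -0.019, 85], [0.002, 0.001, 0.001, -0.066, -0.271, -0.019, 85], [0.002, 0.001, 0.001, -0.066, -0.271, -0.019, 85], [0.002, 0.001, 0.001, -0.066, -0.271, -0.019, 85]]
[[0.002, 0.001, 0.001, -0.066, -0.271, -0.018, 85], [0.002, 0.001, 0.001, -0.066, -0.271, -0.018, 85], [0.002, 0.001, 0.001, -0.066, -0.271, -0.018, 85]]
5
[[0.0, 0.0, 0.0, 0.0, 0.0, 0.243, 85], [0.0, 0.0, 0.0, 0.0, 0.0, 0.243, 85], [0.0, 0.0, 0.0, 0.0, 0.0, 0.243, 85], [0.0, 0.0, 0.0, 0.0, 0.0, 0.243, 85], [0.0, 0.0, 0.0, 0.0, 0.0, 0.243, 85]]
```

The bucket came off clean with its foot at z ≈ 0.152, and the lower bucket is still in place.

Request:
play_rows([
  [[0, 0, 0, -0.03, -0.12, 0, 52], [0, 0, 0, -0.066, -0.27, 0, 52], [0, 0, 0, -0.066, -0.27, 0, 52], [0, 0, 0, -0.066, -0.27, 0, 52], [0, 0, 0, -0.066, -0.27, 0, 52]],
])

```text
time: 7.4
tool_pos: [0.4638, -0.2121, 0.1391]
tcp_rot: [-2.059, -2.366, 0.002]
wrist_force: [-0.3, -0.9, -1.2]
width: 0.729
grip_force: 28.1
```

Request:
play_rows([
  [[0, 0, 0, -0.066, -0.27, 0, 52], [0, 0, 0, -0.066, -0.27, 0, 52], [0, 0, 0, -0.066, -0.27, 0, 52], [0, 0, 0, -0.03, -0.14, 0, 52], [0, 0, 0, 0, 0, 0, 52]],
])

```text
time: 7.82
tool_pos: [0.3716, -0.2477, 0.1392]
tcp_rot: [-2.062, -2.362, 0.002]
wrist_force: [-0.8, 0.9, -1.7]
width: 0.729
grip_force: 28.1
```

Request:
play_rows([
  [[0, 0, 0, 0, 0, 0, 52], [0, 0, 0, 0, 0, 0, 52]],
])

```text
time: 7.98
tool_pos: [0.376, -0.2478, 0.1409]
tcp_rot: [-2.063, -2.368, -0.0]
wrist_force: [-0.4, -0.5, -1.0]
width: 0.735
grip_force: 28.1
```

Run:
```python
from plan import *
c=grab('scene');s=bot.read_state(); print(s['time'],s['tool_pos'],s['wrist_force'],s['width'],s['grip_force'])
tp=s['tool_pos'];Z=cloud(c)
k=(np.hypot(Z[:,:,0]-tp[0],Z[:,:,1]-tp[1])<.04)&(Z[:,:,2]>.06)&(Z[:,:,2]<.25)
Y=Z[k]*1e3
for a in range(128,232,4):
    q=Y[(Y[:,2]>=a)&(Y[:,2]<a+4)]
    if len(q):print(a,len(q),q[:,1].min().round(),q[:,1].max().round())
plan([.377,-.25,.0365],vmax=.025,jaw=52)
```

```text
8.0333 [ 0.37657612 -0.24789202  0.14123408] [-0.64220685 -0.79993874 -0.62167717] 0.7311744479227332 28.123432430438697
144 3 -251.0 -229.0
148 30 -270.0 -226.0
152 17 -265.0 -228.0
156 26 -269.0 -228.0
160 24 -269.0 -223.0
164 28 -266.0 -221.0
168 39 -279.0 -222.0
172 53 -276.0 -222.0
176 24 -273.0 -222.0
180 33 -277.0 -219.0
184 43 -272.0 -221.0
188 44 -278.0 -218.0
192 56 -276.0 -218.0
196 42 -277.0 -217.0
200 65 -278.0 -217.0
204 66 -280.0 -216.0
208 37 -280.0 -216.0
212 4 -260.0 -232.0
216 1 -261.0 -261.0
220 1 -255.0 -255.0
228 2 -244.0 -236.0
5
[[-0.0, -0.0, 0.001, -0.004, 0.0, 0.209, 52], [-0.0, -0.0, 0.001, -0.004, 0.0, 0.209, 52], [-0.0, -0.0, 0.001, -0.004, 0.0, 0.209, 52], [-0.0, -0.0, 0.001, -0.004, 0.0, 0.209, 52], [-0.0, -0.0, 0.001, -0.004, 0.0, 0.209, 52]]
```

Request:
play_rows([
  [[0, 0, 0, -0.01, 0, 0.2, 52], [0, 0, 0, -0.01, 0, 0.28, 52], [0, 0, 0, 0, 0, 0.28, 52], [0, 0, 0, 0, 0, 0.2, 52], [0, 0, 0, 0, 0, 0.13, 52]],
])

```text
time: 8.45
tool_pos: [0.3759, -0.2486, 0.0301]
tcp_rot: [-2.058, -2.368, 0.0]
wrist_force: [-0.4, 0.3, -1.2]
width: 0.736
grip_force: 28.1
```

Request:
play_rows([
  [[0, 0, 0, 0, 0, 0, 52], [0, 0, 0, 0, 0, 0, 52], [0, 0, 0, 0, 0, 0.03, 52], [0, 0, 0, 0, 0, 0.02, 52], [0, 0, 0, 0, 0, 0, 52]],
])

```text
time: 8.87
tool_pos: [0.3776, -0.2508, 0.0287]
tcp_rot: [2.062, 2.368, 0.0]
wrist_force: [-0.5, 0.2, -1.0]
width: 0.732
grip_force: 28.2
```

Request:
play_rows([
  [[0, 0, 0, 0, 0, 0.02, 52], [0, 0, 0, 0, 0, 0.01, 52], [0, 0, 0, 0, 0, 0, 52]],
])

```text
time: 9.12
tool_pos: [0.3768, -0.2504, 0.0251]
tcp_rot: [2.063, 2.369, 0.0]
wrist_force: [0.4, -0.4, -2.5]
width: 0.728
grip_force: 28.2
```

Request:
play_rows([
  [[0, 0, 0, 0, 0, 0.015, 52], [0, 0, 0, 0, 0, 0, 52], [0, 0, 0, 0, 0, 0, 52]],
])

```text
time: 9.37
tool_pos: [0.3767, -0.2503, 0.0234]
tcp_rot: [-2.063, -2.369, 0.0]
wrist_force: [1.1, 0.9, -1.2]
width: 0.729
grip_force: 28.2
```

Request:
play_rows([
  [[0, 0, 0, 0, 0, 0.01, 52], [0, 0, 0, 0, 0, 0, 52], [0, 0, 0, 0, 0, 0, 52]],
])

```text
time: 9.62
tool_pos: [0.377, -0.2506, 0.0229]
tcp_rot: [2.063, 2.369, -0.0]
wrist_force: [-1.4, 0.4, 4.0]
width: 0.732
grip_force: 28.4
```

It touches at 0.023, as predicted. Releasing and rising.

Request:
play_rows([
  [[0, 0, 0, 0, 0, 0, 68], [0, 0, 0, 0, 0, 0, 72], [0, 0, 0, 0, 0, 0, 78], [0, 0, 0, 0, 0, 0, 78], [0, 0, 0, 0, 0, 0, 78]],
])

```text
time: 10.03
tool_pos: [0.3768, -0.2503, 0.0224]
tcp_rot: [-2.063, -2.369, -0.0]
wrist_force: [-0.6, -1.1, -0.0]
width: 0.911
grip_force: 0.0
```

Request:
play_rows([
  [[0, 0, 0, 0, 0, -0.1, 78], [0, 0, 0, 0, 0, -0.25, 78], [0, 0, 0, 0, 0, -0.35, 78], [0, 0, 0, 0, 0, -0.35, 78], [0, 0, 0, 0, 0, -0.1, 78]],
])

```text
time: 10.45
tool_pos: [0.38, -0.2527, 0.144]
tcp_rot: [2.057, 2.362, 0.001]
wrist_force: [0.6, -0.4, 1.3]
width: 0.913
grip_force: 0.0
```

Run:
```python
from plan import *
c=grab('scene');s=bot.read_state(); print(s['time'],s['tool_pos'],s['wrist_force'],s['width'],s['grip_force'])
Z=cloud(c)
k=(np.hypot(Z[:,:,0]-.377,Z[:,:,1]+.25)<.06)&(Z[:,:,2]>.034)&(Z[:,:,2]<.11)
Y=Z[k]*1e3
for a in range(34,110,8):
    q=Y[(Y[:,2]>=a)&(Y[:,2]<a+8)]
    if len(q):print(a,len(q),q.min(0).round(),q.max(0).round())
plan(rail(0,-.27,.14),jaw=40)
```

```text
10.5 [ 0.3803785  -0.25299418  0.14419593] [ 0.92959916 -0.56297233  1.2866334 ] 0.9136758547003158 0.0
34 46 [ 342. -280.   34.] [ 404. -202.   42.]
42 51 [ 351. -274.   42.] [ 406. -222.   50.]
50 118 [ 350. -280.   50.] [ 408. -226.   58.]
58 106 [ 349. -279.   58.] [ 408. -224.   66.]
66 126 [ 347. -280.   66.] [ 409. -223.   74.]
74 139 [ 346. -281.   74.] [ 410. -222.   82.]
82 163 [ 344. -282.   82.] [ 412. -219.   90.]
90 43 [ 348. -282.   90.] [ 414. -223.   94.]
6
[[0.003, 0.003, 0.001, -0.066, 0.351, 0.01, 40], [0.003, 0.003, 0.001, -0.066, 0.351, 0.01, 40], [0.003, 0.003, 0.001, -0.066, 0.352, 0.009, 40], [0.003, 0.003, 0.001, -0.065, 0.352, 0.009, 40], [0.003, 0.003, 0.001, -0.065, 0.352, 0.008, 40]]
[[0.003, 0.003, 0.001, -0.065, 0.352, 0.008, 40]]
```

The bucket stands upright on the turntable with its rim at 0.09, centred at about (0.378, −0.251). Next I'll go to the start post.

Request:
play_rows([
  [[0, 0, 0, -0.04, 0.2, 0, 40], [0, 0, 0, -0.066, 0.35, 0, 40], [0, 0, 0, -0.066, 0.35, 0, 40], [0, 0, 0, -0.066, 0.35, 0, 40], [0, 0, 0, -0.066, 0.35, 0, 40]],
])

```text
time: 10.92
tool_pos: [0.5403, -0.258, 0.1363]
tcp_rot: [-2.062, -2.368, 0.001]
wrist_force: [0.2, -1.0, 1.3]
width: 0.469
grip_force: 0.0
```

Request:
play_rows([
  [[0, 0, 0, -0.066, 0.35, 0, 40], [0, 0, 0, -0.022, 0.15, 0, 40], [0, 0, 0, 0, 0, 0, 40], [0, 0, 0, 0, 0, 0, 40], [0, 0, 0, 0, 0, 0, 40]],
])

```text
time: 11.33
tool_pos: [0.5885, -0.2598, 0.1362]
tcp_rot: [-2.061, -2.367, 0.002]
wrist_force: [0.0, 0.6, 0.4]
width: 0.464
grip_force: 0.0
```

Run:
```python
from plan import *
c=grab('wrist');s=bot.read_state(); print(s['time'],torail(s['tool_pos'])*1e3,s['tcp_rot'],s['width'])
X=torail(cloud(c).reshape(-1,3)).reshape(480,640,3)*1000
k=(abs(X[:,:,2]-92)<4)&(X[:,:,1]<-240)&(X[:,:,1]>-300)&(abs(X[:,:,0])<20)
print('cap',k.sum(),np.median(X[k],0) if k.any() else 0, X[k].min(0),X[k].max(0))
# finger tips: lowest z near tool
r=torail(s['tool_pos'])[0]*1e3
k=(abs(X[:,:,0]-r[0])<60)&(abs(X[:,:,1]-r[1])<14)&(X[:,:,2]>130)
print('tips z',np.percentile(X[k][:,2],[0,1,5,20]),X[k][:,0].min(),X[k][:,0].max())
k=(abs(X[:,:,0])<33)&(X[:,:,1]>-250)&(X[:,:,2]>84)&(X[:,:,2]<96);print('lowrim',np.c_[X[k].min(0),X[k].max(0)].tolist() if k.any() else 0)
```

```text
11.3833 [[  -5.82219028 -266.02659677  136.57543523]] [-2.06193254e+00 -2.36728187e+00  1.29892672e-03] 0.4698176659910624
cap 702 [   0.88435199 -266.60712912   92.44854255] [  -8.85161424 -276.97709657   88.11557539] [  10.70405491 -257.69336184   94.6241493 ]
tips z [174.44156097 182.94682793 197.47774854 226.72428826] -65.82099839649183 54.17749901267727
lowrim [[-31.8811632312256, 32.98158093459447], [-206.0018328297848, -140.31185006862228], [84.01666720397024, 93.39505617605536]]
```

Request:
play_rows([
  [[0, 0, 0, -0.013, 0.067, 0, 40], [0, 0, 0, 0, 0, 0.1, 40], [0, 0, 0, 0, 0, 0.15, 40], [0, 0, 0, 0, 0, 0, 40], [0, 0, 0, 0, 0, 0, 40]],
])

```text
time: 11.8
tool_pos: [0.5954, -0.2602, 0.1109]
tcp_rot: [-2.061, -2.367, 0.001]
wrist_force: [1.1, -0.4, 0.5]
width: 0.465
grip_force: 0.0
```

Run:
```python
from plan import *
c=grab('wrist');s=bot.read_state(); print(s['time'],torail(s['tool_pos'])*1e3,s['wrist_force'],s['width'])
```

```text
11.85 [[   1.90458826 -267.63691679  111.99438487]] [-0.28820757  0.55571433  0.11287864] 0.46920694694546516
```

Request:
play_rows([
  [[0, 0, 0, 0, -0.01, 0.2, 40], [0, 0, 0, 0, 0, 0.25, 40], [0, 0, 0, 0, 0, 0.25, 40], [0, 0, 0, 0, 0, 0.2, 40], [0, 0, 0, 0, 0, 0.08, 40]],
])

```text
time: 12.27
tool_pos: [0.5941, -0.26, 0.0118]
tcp_rot: [-2.061, -2.366, 0.002]
wrist_force: [-0.7, 1.0, -0.0]
width: 0.468
grip_force: 0.0
```

Request:
play_rows([
  [[0, 0, 0, 0, 0, 0, 40], [0, 0, 0, 0, 0, 0, 40], [0, 0, 0, 0, 0, 0, 10], [0, 0, 0, 0, 0, 0, 10], [0, 0, 0, 0, 0, 0, 10]],
], newtons=60)

```text
time: 12.68
tool_pos: [0.5956, -0.2619, 0.0169]
tcp_rot: [2.062, 2.369, -0.003]
wrist_force: [-5.1, -1.7, 5.4]
width: 0.198
grip_force: 58.2
```

Request:
play_rows([
  [[0, 0, 0, 0, 0, 0, 10], [0, 0, 0, 0, 0, 0, 10], [0, 0, 0, 0, 0, 0, 10], [0, 0, 0, 0, 0, 0, 10]],
])

```text
time: 13.02
tool_pos: [0.5957, -0.2619, 0.0169]
tcp_rot: [2.062, 2.369, -0.002]
wrist_force: [-5.4, -0.5, 4.8]
width: 0.2
grip_force: 58.2
```

Run:
```python
from plan import *
c=grab('scene');s=bot.read_state(); print(s['time'],torail(s['tool_pos'])*1e3,s['tcp_rot'],s['wrist_force'],s['torque'],s['width'],s['grip_force'])
```

```text
13.0667 [[   1.08641317 -268.8765114    16.88153174]] [ 2.06198090e+00  2.36905828e+00 -2.21031063e-03] [-5.09773992 -0.54341412  4.7234832 ] [-0.13660179  0.87268496  0.02234993] 0.2018063531386084 58.22545945644379
```

The post is held at 17 mm with 58 N. Pushing along the rail.

Request:
play_rows([
  [[0, 0, 0, 0.04, 0, 0, 10], [0, 0, 0, 0.08, 0, 0, 10], [0, 0, 0, 0.12, 0, 0, 10], [0, 0, 0, 0.14, 0, 0, 10], [0, 0, 0, 0.15, 0, 0, 10]],
])

```text
time: 13.48
tool_pos: [0.5888, -0.2106, 0.0169]
tcp_rot: [2.062, 2.366, -0.003]
wrist_force: [-4.8, -5.1, 2.7]
width: 0.2
grip_force: 58.6
```

Run:
```python
from plan import *
s=bot.read_state(); print(s['time'],torail(s['tool_pos'])*1e3,s['wrist_force'],s['torque'],s['width'],s['grip_force'])
```

```text
13.4833 [[   1.2391815  -217.18071195   16.89232884]] [-4.77587029 -5.1304586   2.69456752] [-0.68292755  0.73105256  0.01488099] 0.20023241038742015 58.56065511703491
```

Request:
play_rows([
  [[0, 0, 0, 0.15, 0, 0, 10], [0, 0, 0, 0.15, 0, 0, 10], [0, 0, 0, 0.15, 0, 0, 10], [0, 0, 0, 0.15, 0, 0, 10], [0, 0, 0, 0.15, 0, 0, 10]],
])

```text
time: 13.9
tool_pos: [0.5786, -0.1353, 0.0169]
tcp_rot: [2.061, 2.368, -0.002]
wrist_force: [-3.7, -3.7, 4.0]
width: 0.199
grip_force: 58.5
```

Request:
play_rows([
  [[0, 0, 0, 0.15, 0, 0, 10], [0, 0, 0, 0.12, 0, 0, 10], [0, 0, 0, 0.1, 0, 0, 10], [0, 0, 0, 0.06, 0, 0, 10], [0, 0, 0, 0, 0, 0, 10]],
])

```text
time: 14.32
tool_pos: [0.5726, -0.0907, 0.0168]
tcp_rot: [2.061, 2.37, 0.0]
wrist_force: [-5.0, 1.0, 6.8]
width: 0.199
grip_force: 58.5
```

Run:
```python
from plan import *
c=grab('top');s=bot.read_state(); print(s['time'],torail(s['tool_pos'])*1e3,s['wrist_force'],s['width'],s['grip_force'])
```

```text
14.3667 [[  1.36549979 -96.31123414  16.83849289]] [-4.9087026   0.89642223  5.73108278] 0.20696222862928476 58.46630036830902
```

The start post is at y = −0.096, just short of the riser. Releasing, rising and crossing to the far side.

Request:
play_rows([
  [[0, 0, 0, 0, 0, 0, 40], [0, 0, 0, 0, 0, 0, 40], [0, 0, 0, 0, 0, 0, 40], [0, 0, 0, 0, 0, -0.1, 40], [0, 0, 0, 0, 0, -0.3, 40]],
])

```text
time: 14.78
tool_pos: [0.5682, -0.0907, 0.0507]
tcp_rot: [-2.058, -2.363, 0.007]
wrist_force: [-0.3, -1.0, -0.7]
width: 0.468
grip_force: 0.0
```

Request:
play_rows([
  [[0, 0, 0, 0, 0, -0.35, 40], [0, 0, 0, 0, 0, -0.35, 40], [0, 0, 0, 0, 0, -0.35, 40], [0, 0, 0, 0, 0, -0.15, 40], [0, 0, 0, 0.1, 0, 0, 40]],
])

```text
time: 15.2
tool_pos: [0.5755, -0.0834, 0.1816]
tcp_rot: [2.058, 2.36, 0.008]
wrist_force: [0.9, -0.1, 0.7]
width: 0.468
grip_force: 0.0
```

Request:
play_rows([
  [[0, 0, 0, 0.3, 0, 0, 40], [0, 0, 0, 0.35, 0, 0, 40], [0, 0, 0, 0.35, 0, 0, 40], [0, 0, 0, 0.35, 0, 0, 40], [0, 0, 0, 0.35, 0, 0, 40]],
])

```text
time: 15.62
tool_pos: [0.5463, 0.0885, 0.1734]
tcp_rot: [-2.063, -2.368, 0.002]
wrist_force: [0.5, -0.0, -0.1]
width: 0.468
grip_force: 0.0
```

Request:
play_rows([
  [[0, 0, 0, 0.1, 0, 0, 40], [0, 0, 0, 0, 0, 0, 40], [0, 0, 0, 0, 0, 0, 40]],
])

```text
time: 15.87
tool_pos: [0.5457, 0.0969, 0.1737]
tcp_rot: [-2.06, -2.371, 0.002]
wrist_force: [0.4, -0.3, 0.2]
width: 0.47
grip_force: 0.0
```

Run:
```python
from plan import *
c=grab('wrist');s=bot.read_state(); print(s['time'],torail(s['tool_pos'])*1e3,s['tcp_rot'],s['width'],s['wrist_force'])
X=torail(cloud(c).reshape(-1,3)).reshape(480,640,3)*1000
k=(abs(X[:,:,2]-92)<4)&(X[:,:,1]<140)&(X[:,:,1]>60)&(abs(X[:,:,0])<20)
print('cap',k.sum(),np.median(X[k],0) if k.any() else 0, X[k].min(0),X[k].max(0))
H=cv2.cvtColor(c['image'],cv2.COLOR_RGB2HSV).astype(int)
g=(H[:,:,0]>50)&(H[:,:,0]<80)&(H[:,:,1]>150)&(H[:,:,2]>60)
v,u=np.nonzero(g)
if len(v): Y=X[g];print('green',len(v),u.min(),u.max(),v.min(),v.max(),np.percentile(Y,[1,50,99],axis=0).round(1).tolist())
if len(v):
  sl=np.s_[v.min():v.max()+1,u.min():u.max()+1]; w=(H[:,:,1]<70)&(H[:,:,2]>170)&(abs(X[:,:,2]-25)<6)
  m=np.zeros_like(w);m[sl]=w[sl]; vv,uu=np.nonzero(m); print('white',len(vv),np.median(uu),np.median(vv),np.median(X[m],0) if len(vv) else 0)
W=cv2.resize(c['image'],(480,360)); cv2.imwrite('pics/w6.png',W[:,:,::-1])
```

```text
15.9167 [[  0.17990838  92.57781103 173.858998  ]] [-2.06232705e+00 -2.36973982e+00  2.09779555e-03] 0.47000586186587917 [0.61617137 0.03296217 0.45193195]
cap 540 [ 1.62318907 95.89665444 92.37052475] [-8.01383151 85.5409295  88.08023153] [ 10.64768355 104.83894941  94.32553324]
green 174 384 421 92 151 [[55.9, 149.7, 10.0], [61.9, 171.3, 26.0], [81.6, 197.9, 27.9]]
white 296 389.0 122.0 [ 55.55971828 173.95586213  28.55855116]
```

View pics/w6.png

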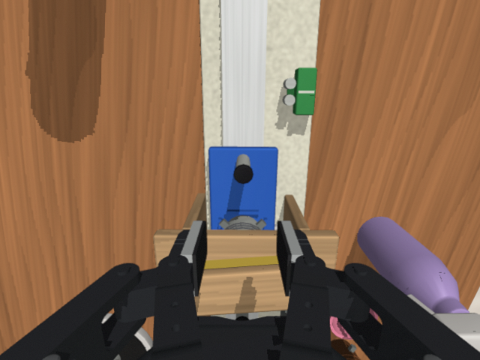

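The far post's cap is at about (325,230) full scale, the green block at (405,122) with its white line at about (409,123), and the low bucket is just inside the tunnel.

Request:
play_rows([
  [[0, 0, 0, 0.027, 0.01, 0.1, 40], [0, 0, 0, 0, 0, 0.25, 40], [0, 0, 0, 0, 0, 0.25, 40], [0, 0, 0, 0, 0, 0, 40], [0, 0, 0, 0, 0, 0, 40]],
])

```text
time: 16.33
tool_pos: [0.5451, 0.0982, 0.1122]
tcp_rot: [-2.063, -2.365, 0.006]
wrist_force: [0.7, 0.3, 0.1]
width: 0.471
grip_force: 0.0
```

Run:
```python
from plan import *
c=load('wrist'); im=c['image'].astype(int)
print('line',torail(plane(c,[[409,122.7]],.025)))
sub=im[85:160,400:416]; w=(sub.min(2)>140); v,u=np.nonzero(w); print(len(v),v.mean()+85,v.min()+85,v.max()+85,torail(plane(c,[[u.mean()+400,v.mean()+85]],.025)))
t=load('top'); print('top line',torail(plane(t,[[226.2,217]],.0255)))
s=bot.read_state(); print(s['time'],torail(s['tool_pos'])*1e3,s['width'],s['wrist_force'])
c=grab('wrist'); im=c['image'].astype(int)
H=cv2.cvtColor(c['image'],cv2.COLOR_RGB2HSV).astype(int); g=(H[:,:,0]>50)&(H[:,:,0]<80)&(H[:,:,1]>150)&(H[:,:,2]>60)
v,u=np.nonzero(g); print(u.min(),u.max(),v.min(),v.max())
m=(im.min(2)>140); m[:v.min()+5]=0;m[v.max()-8:]=0;m[:,:u.min()+14]=0;m[:,u.max()-3:]=0
v,u=np.nonzero(m); print(len(v),u.mean(),v.mean(),v.min(),v.max(),torail(plane(c,[[u.mean(),v.mean()]],.025)))
```

```text
line [[0.07340719 0.17334209 0.025     ]]
154 109.65584415584416 85 159 [[0.07213812 0.18392015 0.025     ]]
top line [[0.06894175 0.17109789 0.0255    ]]
16.3333 [[ -0.40052592  94.68436311 112.2142595 ]] 0.47060102159027284 [0.70694753 0.29511446 0.05393414]
398 445 85 159
104 428.5 123.5 122 125 [[0.07269452 0.17363236 0.025     ]]
```

Request:
play_rows([
  [[0, 0, 0, 0.006, 0.014, 0.2, 40], [0, 0, 0, 0, 0, 0.25, 40], [0, 0, 0, 0, 0, 0.25, 40], [0, 0, 0, 0, 0, 0.2, 40], [0, 0, 0, 0, 0, 0.09, 40]],
])

```text
time: 16.8
tool_pos: [0.5479, 0.0998, 0.0145]
tcp_rot: [-2.063, -2.368, 0.002]
wrist_force: [-1.6, -0.6, -0.1]
width: 0.466
grip_force: 0.0
```

Request:
play_rows([
  [[0, 0, 0, 0, 0, 0, 40], [0, 0, 0, 0, 0, 0, 40], [0, 0, 0, 0, 0, 0, 10], [0, 0, 0, 0, 0, 0, 10], [0, 0, 0, 0, 0, 0, 10]],
], newtons=60)

```text
time: 17.22
tool_pos: [0.5466, 0.1, 0.0173]
tcp_rot: [-2.061, -2.368, 0.004]
wrist_force: [-8.6, -1.8, 8.1]
width: 0.198
grip_force: 58.1
```

Request:
play_rows([
  [[0, 0, 0, 0, 0, 0, 10], [0, 0, 0, 0, 0, 0, 10], [0, 0, 0, 0, 0, 0, 10]],
])

```text
time: 17.47
tool_pos: [0.5466, 0.1, 0.0173]
tcp_rot: [-2.062, -2.368, 0.004]
wrist_force: [-9.9, -1.8, 6.9]
width: 0.201
grip_force: 58.1
```

Run:
```python
from plan import *
s=bot.read_state(); print(s['time'],torail(s['tool_pos'])*1e3,s['tcp_rot'],s['wrist_force'],s['width'],s['grip_force'])
```

```text
17.4667 [[ 1.32773784 96.3504693  17.33114419]] [-2.06155652 -2.36804115  0.0039818 ] [-9.91192986 -1.84007154  6.93888969] 0.20114172350715798 58.14029932022095
```

Request:
play_rows([
  [[0, 0, 0, 0.06, -0.005, 0, 10], [0, 0, 0, 0.12, 0, 0, 10], [0, 0, 0, 0.15, 0, 0, 10], [0, 0, 0, 0.15, 0, 0, 10], [0, 0, 0, 0.15, 0, 0, 10]],
])

```text
time: 17.88
tool_pos: [0.5383, 0.162, 0.0173]
tcp_rot: [2.063, 2.369, -0.004]
wrist_force: [-5.1, -5.4, 6.1]
width: 0.204
grip_force: 58.3
```

Request:
play_rows([
  [[0, 0, 0, 0.15, 0, 0, 10], [0, 0, 0, 0.15, 0, 0, 10], [0, 0, 0, 0.15, 0, 0, 10], [0, 0, 0, 0.15, 0, 0, 10], [0, 0, 0, 0.12, 0, 0, 10]],
])

```text
time: 18.3
tool_pos: [0.5286, 0.2342, 0.0174]
tcp_rot: [2.062, 2.37, -0.002]
wrist_force: [-3.9, -5.1, 4.3]
width: 0.202
grip_force: 58.3
```

Request:
play_rows([
  [[0, 0, 0, 0.1, 0, 0, 10], [0, 0, 0, 0.06, 0, 0, 10], [0, 0, 0, 0, 0, 0, 10], [0, 0, 0, 0, 0, 0, 10]],
])

```text
time: 18.63
tool_pos: [0.5264, 0.2511, 0.0174]
tcp_rot: [-2.062, -2.369, -0.001]
wrist_force: [-6.1, 1.6, 4.1]
width: 0.202
grip_force: 58.4
```

```bash
cat > st.py <<'E'
from plan import *
s=bot.read_state(); f=torail(s['wrist_force']+O)[0]; print(s['time'],(torail(s['tool_pos'])*1e3).round(2),'f rail',f.round(1),s['width'],s['grip_force'])
E
python3 st.py
python3 - <<'E'
from plan import *
c=grab('wrist'); X=torail(cloud(c).reshape(-1,3)).reshape(480,640,3)*1000
im=c['image'].astype(int);H=cv2.cvtColor(c['image'],cv2.COLOR_RGB2HSV).astype(int); g=(H[:,:,0]>50)&(H[:,:,0]<80)&(H[:,:,1]>150)&(H[:,:,2]>60)
v,u=np.nonzero(g); print(u.min(),u.max(),v.min(),v.max(),g.sum())
save(c,'w7.png')
E
```

```text
18.6333 [[  1.65 248.71  17.41]] f rail [-5.8  2.4  4.1] 0.20244760369562473 58.37576687335968
424 460 350 437 33
```

View pics/w7.png

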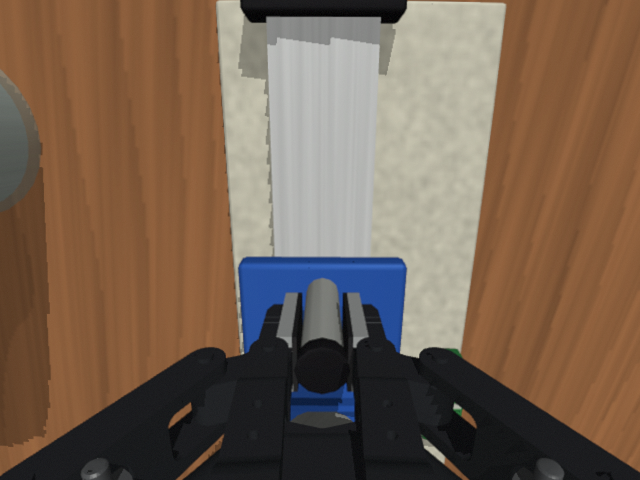

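Measured centring will now be by force. The wrist view shows the far post held at (322,360) and the block half hidden at (455,380).

Request:
play_rows([
  [[0, 0, 0, 0.05, 0, 0, 10], [0, 0, 0, 0.05, 0, 0, 10], [0, 0, 0, 0, 0, 0, 10]],
])

```text
time: 18.93
tool_pos: [0.5254, 0.2582, 0.0174]
tcp_rot: [2.061, 2.369, -0.004]
wrist_force: [-4.8, -5.0, 5.5]
width: 0.199
grip_force: 58.4
```

Request:
play_rows([
  [[0, 0, 0, 0.02, 0, 0, 10], [0, 0, 0, 0, 0, 0, 10]],
])

```text
time: 19.1
tool_pos: [0.5251, 0.2601, 0.0174]
tcp_rot: [2.061, 2.369, -0.004]
wrist_force: [-4.7, -7.1, 5.6]
width: 0.2
grip_force: 58.4
```

Request:
play_rows([
  [[0, 0, 0, 0.02, 0, 0, 10], [0, 0, 0, 0, 0, 0, 10]],
])

```text
time: 19.27
tool_pos: [0.5248, 0.2625, 0.0174]
tcp_rot: [2.062, 2.369, -0.003]
wrist_force: [-4.4, -5.0, 5.2]
width: 0.202
grip_force: 58.4
```

Request:
play_rows([
  [[0, 0, 0, 0.02, 0, 0, 10], [0, 0, 0, 0, 0, 0, 10]],
])

```text
time: 19.43
tool_pos: [0.5245, 0.265, 0.0174]
tcp_rot: [2.063, 2.369, -0.002]
wrist_force: [-4.4, -3.6, 4.7]
width: 0.2
grip_force: 58.4
```

```bash
python3 st.py
```

```text
19.4333 [[  1.64 262.76  17.4 ]] f rail [-4.8 -3.   4.7] 0.1998076195943303 58.38746666908264
```

Request:
play_rows([
  [[0, 0, 0, 0.02, 0, 0, 10], [0, 0, 0, 0, 0, 0, 10]],
])

```text
time: 19.6
tool_pos: [0.5241, 0.2675, 0.0174]
tcp_rot: [-2.063, -2.369, 0.001]
wrist_force: [-4.6, -1.5, 4.1]
width: 0.203
grip_force: 58.4
```

Request:
play_rows([
  [[0, 0, 0, 0.02, 0, 0, 10], [0, 0, 0, 0, 0, 0, 10]],
])

```text
time: 19.77
tool_pos: [0.5238, 0.2699, 0.0174]
tcp_rot: [-2.063, -2.368, 0.0]
wrist_force: [-5.2, -1.5, 4.8]
width: 0.198
grip_force: 58.4
```

```bash
python3 st.py
```

```text
19.7667 [[  1.64 267.69  17.39]] f rail [-5.4 -0.8  4.8] 0.1979076311486246 58.41524362564087
```

Request:
play_rows([
  [[0, 0, 0, 0.01, 0, 0, 10], [0, 0, 0, 0, 0, 0, 10], [0, 0, 0, 0, 0, 0, 10]],
])

```text
time: 20.02
tool_pos: [0.5236, 0.271, 0.0174]
tcp_rot: [-2.063, -2.369, 0.0]
wrist_force: [-4.7, -0.5, 5.3]
width: 0.205
grip_force: 58.4
```

```bash
python3 st.py
```

```text
20.0167 [[  1.61 268.79  17.39]] f rail [-4.7  0.2  5.3] 0.2047037631850605 58.41386675834656
```

Request:
play_rows([
  [[0, 0, 0, 0, 0, 0, 40], [0, 0, 0, 0, 0, 0, 40], [0, 0, 0, 0, 0, 0, 40], [0, 0, 0, 0, 0, -0.1, 40], [0, 0, 0, 0, 0, -0.3, 40]],
])

```text
time: 20.43
tool_pos: [0.5204, 0.2688, 0.0518]
tcp_rot: [-2.061, -2.366, 0.013]
wrist_force: [-0.5, -0.9, -0.3]
width: 0.466
grip_force: 0.0
```

Request:
play_rows([
  [[0, 0, 0, 0, 0, -0.35, 40], [0, 0, 0, 0, 0, -0.35, 40], [0, 0, 0, 0, 0, -0.35, 40], [0, 0, 0, -0.1, -0.1, -0.35, 40], [0, 0, 0, -0.2, -0.2, -0.1, 40]],
])

```text
time: 20.85
tool_pos: [0.5034, 0.2396, 0.2139]
tcp_rot: [2.058, 2.367, 0.019]
wrist_force: [1.0, -0.6, 0.6]
width: 0.466
grip_force: 0.0
```

Request:
play_rows([
  [[0, 0, 0, -0.3, -0.3, 0, 40], [0, 0, 0, -0.3, -0.3, 0, 40], [0, 0, 0, -0.2, -0.1, 0, 40], [0, 0, 0, 0, 0, 0, 40], [0, 0, 0, 0, 0, 0, 40]],
])

```text
time: 21.27
tool_pos: [0.4413, 0.1485, 0.2067]
tcp_rot: [2.065, 2.366, 0.004]
wrist_force: [0.2, 1.1, -0.4]
width: 0.472
grip_force: 0.0
```

```bash
cat > chk.py <<'E'
from plan import *
from m import comp
import subprocess
for n in('wrist','top','scene'):
    c=grab(n); X=torail(cloud(c).reshape(-1,3)).reshape(480,640,3)*1000
    im=c['image'].astype(int);H=cv2.cvtColor(c['image'],cv2.COLOR_RGB2HSV).astype(int)
    print(n)
    k=(abs(X[:,:,2]-91)<6)&(im.max(2)<75)&(abs(X[:,:,0])<16)
    for a,b in((40,120),(220,320)):
        q=k&(X[:,:,1]>a)&(X[:,:,1]<b); 
        if q.sum()>5: v,u=np.nonzero(q); print(' cap',q.sum(),(torail(plane(c,[[u.mean(),v.mean()]],.092))*1e3).round(1))
    g=(H[:,:,0]>50)&(H[:,:,0]<80)&(H[:,:,1]>150)&(H[:,:,2]>60)&(abs(X[:,:,1]-172)<40)
    v,u=np.nonzero(g)
    if len(v)>20:
        P=X[g];P=P[P[:,2]>21]; print(' green',len(P),np.percentile(P,[2,98],axis=0).round(1).tolist())
        hull=cv2.convexHull(np.c_[u,v].astype(np.int32)); m=np.zeros(g.shape,np.uint8); cv2.fillConvexPoly(m,hull,1); m=cv2.erode(m,np.ones((3,3)))
        w=(m>0)&(im.min(2)>130); vv,uu=np.nonzero(w)
        if len(vv): print(' line',len(vv),(torail(plane(c,[[uu.mean(),vv.mean()]],.0255))*1e3).round(1))
    k=(X[:,:,2]>83)&(X[:,:,2]<94)&(abs(X[:,:,1]-172)<45)&(abs(X[:,:,0])<45); P=X[k]
    if len(P)>20: print(' low rim',np.percentile(P,[1,99],axis=0).round(1).tolist())
    b=(H[:,:,0]>100)&(H[:,:,0]<120)&(H[:,:,1]>150)&(H[:,:,2]>80)&(abs(X[:,:,2]-30)<6); 
    P=X[b]
    if len(P)>20: print(' deck',np.percentile(P,[.5,99.5],axis=0).round(1).tolist())
    k=(np.hypot(*(cloud(c)[:,:,:2]-[.377,-.25]).transpose(2,0,1))<.06)&(X[:,:,2]>84)&(X[:,:,2]<95)
    if k.sum()>20: P=cloud(c)[k]; print(' top bucket rim',P.min(0).round(3),P.max(0).round(3))
E
python3 st.py; python3 chk.py
```

```text
21.2667 [[-96.5  158.57 206.75]] f rail [ 0.3  1.  -0.4] 0.47193983958587327 0.0
wrist
 cap 349 [[-0.1 78.7 92. ]]
 cap 560 [[1.000e-01 2.666e+02 9.200e+01]]
 green 153 [[60.5, 150.8, 21.6], [80.9, 199.7, 28.3]]
 line 88 [[ 68.6 176.3  25.5]]
 low rim [[-31.3, 140.8, 83.2], [33.2, 203.8, 92.5]]
 deck [[-40.9, 65.8, 28.3], [40.8, 280.4, 35.2]]
top
 cap 42 [[-0.  74.5 92. ]]
 cap 33 [[1.000e-01 2.624e+02 9.200e+01]]
 green 94 [[63.5, 148.5, 21.5], [78.2, 192.3, 31.7]]
 line 10 [[ 71.4 172.5  25.5]]
 low rim [[-31.9, 138.6, 83.8], [31.9, 202.4, 93.7]]
 deck [[-39.3, 63.5, 24.4], [39.2, 275.6, 35.7]]
 top bucket rim [ 0.344 -0.284  0.084] [ 0.409 -0.219  0.095]
scene
 cap 46 [[ 5.6 74.5 92. ]]
 cap 43 [[  5.5 263.3  92. ]]
 green 162 [[63.9, 146.7, 21.4], [85.5, 194.6, 29.2]]
 line 7 [[ 73.6 173.   25.5]]
 low rim [[-29.7, 139.3, 83.2], [34.5, 201.7, 92.8]]
 deck [[-35.8, 63.0, 24.4], [45.4, 277.1, 35.5]]
 top bucket rim [ 0.343 -0.282  0.084] [ 0.413 -0.219  0.094]
```

By vision the carrier centre is 3–4 mm short of the line in all three views, and I never felt the far flank of the notch. I'll regrip the far post and feel for it.

Request:
play_rows([
  [[0, 0, 0, 0.2, 0.2, 0, 40], [0, 0, 0, 0.3, 0.3, 0, 40], [0, 0, 0, 0.3, 0.27, 0, 40], [0, 0, 0, 0.27, 0.2, 0, 40], [0, 0, 0, 0, 0, 0, 40]],
])

```text
time: 21.83
tool_pos: [0.5249, 0.274, 0.2045]
tcp_rot: [-2.058, -2.372, -0.004]
wrist_force: [1.5, 0.1, 0.3]
width: 0.47
grip_force: 0.0
```

Request:
play_rows([
  [[0, 0, 0, 0, 0, 0.2, 40], [0, 0, 0, 0, 0, 0.3, 40], [0, 0, 0, 0, 0, 0.3, 40], [0, 0, 0, 0, 0, 0.1, 40], [0, 0, 0, 0, 0, 0, 40]],
])

```text
time: 22.25
tool_pos: [0.5189, 0.267, 0.1112]
tcp_rot: [-2.06, -2.368, 0.012]
wrist_force: [-1.0, -0.1, -0.1]
width: 0.469
grip_force: 0.0
```

```bash
sleep 0; python3 st.py
python3 - <<'E'
from plan import *
c=load('top'); s=load('scene')
# start block line, for calibration of the line measure
for n,c,(a,b,x,y) in(('top',c,(193,206,365,386)),('scene',s,(296,318,258,287))):
    im=c['image'][a:b,x:y].astype(int); X=torail(cloud(c).reshape(-1,3)).reshape(480,640,3)[a:b,x:y]*1e3
    k=(X[:,:,2]>20)&(X[:,:,2]<32)&(X[:,:,0]>58); P=X[k]; print(n,k.sum(),np.percentile(P,[3,97],axis=0).round(1).tolist() if k.any() else 0)
    w=k&(im.min(2)>np.percentile(im.min(2)[k],92)); print((np.c_[X[w][:,:2],im.min(2)[w]]).round(0).tolist())
E
```

```text
22.25 [[ -3.62 265.49 111.22]] f rail [-1.   0.1 -0.1] 0.4687595358946612 0.0
top 194 [[60.2, -197.0, 21.6], [81.4, -151.3, 30.4]]
[[79.0, -173.0, 148.0], [77.0, -173.0, 152.0], [77.0, -175.0, 161.0], [74.0, -172.0, 149.0], [74.0, -175.0, 159.0], [74.0, -177.0, 150.0], [72.0, -172.0, 146.0], [72.0, -175.0, 159.0], [71.0, -176.0, 153.0], [70.0, -172.0, 146.0], [69.0, -174.0, 160.0], [69.0, -177.0, 157.0], [67.0, -174.0, 160.0], [67.0, -176.0, 158.0], [65.0, -173.0, 151.0]]
scene 277 [[59.5, -198.5, 20.6], [84.5, -149.8, 28.8]]
[[58.0, -168.0, 185.0], [59.0, -162.0, 161.0], [60.0, -167.0, 148.0], [60.0, -165.0, 146.0], [60.0, -183.0, 184.0], [59.0, -181.0, 171.0], [59.0, -181.0, 145.0], [67.0, -174.0, 189.0], [66.0, -172.0, 161.0], [67.0, -175.0, 177.0], [66.0, -172.0, 178.0], [70.0, -175.0, 167.0], [67.0, -173.0, 189.0], [73.0, -176.0, 154.0], [73.0, -174.0, 190.0], [72.0, -172.0, 164.0], [79.0, -149.0, 147.0], [78.0, -175.0, 190.0], [76.0, -173.0, 170.0], [78.0, -175.0, 171.0], [79.0, -173.0, 188.0], [80.0, -174.0, 172.0]]
```

Request:
play_rows([
  [[0, 0, 0, 0.01, 0.025, 0.1, 40], [0, 0, 0, 0, 0, 0.25, 40], [0, 0, 0, 0, 0, 0.25, 40], [0, 0, 0, 0, 0, 0.25, 40], [0, 0, 0, 0, 0, 0.11, 40]],
])

```text
time: 22.67
tool_pos: [0.5241, 0.2691, 0.0181]
tcp_rot: [-2.063, -2.369, 0.001]
wrist_force: [-0.8, -0.9, -0.4]
width: 0.468
grip_force: 0.0
```

Request:
play_rows([
  [[0, 0, 0, 0, 0, 0, 40], [0, 0, 0, 0, 0, 0, 40], [0, 0, 0, 0, 0, 0, 10], [0, 0, 0, 0, 0, 0, 10], [0, 0, 0, 0, 0, 0, 10]],
])

```text
time: 23.08
tool_pos: [0.5238, 0.2698, 0.0218]
tcp_rot: [-2.063, -2.368, 0.0]
wrist_force: [-6.2, 0.4, 5.6]
width: 0.206
grip_force: 58.2
```

Request:
play_rows([
  [[0, 0, 0, 0, 0, 0, 10], [0, 0, 0, 0, 0, 0, 10], [0, 0, 0, 0, 0, 0, 10]],
])

```text
time: 23.33
tool_pos: [0.5239, 0.2698, 0.0218]
tcp_rot: [-2.063, -2.368, -0.0]
wrist_force: [-6.0, 0.9, 5.4]
width: 0.203
grip_force: 58.2
```

```bash
python3 st.py
```

```text
23.3333 [[  1.68 267.6   21.85]] f rail [-5.8  1.7  5.4] 0.203212577601233 58.22825610637665
```

Advancing in 1 mm steps.

Request:
play_rows([
  [[0, 0, 0, 0.01, 0, 0, 10], [0, 0, 0, 0, 0, 0, 10], [0, 0, 0, 0, 0, 0, 10]],
])

```text
time: 23.58
tool_pos: [0.5237, 0.2708, 0.0218]
tcp_rot: [-2.062, -2.368, -0.0]
wrist_force: [-6.4, 0.2, 4.5]
width: 0.201
grip_force: 58.2
```

Request:
play_rows([
  [[0, 0, 0, 0.01, 0, 0, 10], [0, 0, 0, 0, 0, 0, 10], [0, 0, 0, 0, 0, 0, 10]],
])

```text
time: 23.83
tool_pos: [0.5236, 0.2716, 0.0218]
tcp_rot: [-2.063, -2.369, 0.0]
wrist_force: [-5.2, -0.7, 6.1]
width: 0.205
grip_force: 58.2
```

Request:
play_rows([
  [[0, 0, 0, 0.01, 0, 0, 10], [0, 0, 0, 0, 0, 0, 10], [0, 0, 0, 0, 0, 0, 10]],
])

```text
time: 24.08
tool_pos: [0.5236, 0.2716, 0.0218]
tcp_rot: [2.063, 2.369, -0.002]
wrist_force: [-5.4, -3.1, 6.0]
width: 0.203
grip_force: 58.3
```

```bash
python3 st.py
```

```text
24.0833 [[  1.67 269.49  21.81]] f rail [-5.7 -2.3  6. ] 0.20346543079250937 58.27132165431976
```

Request:
play_rows([
  [[0, 0, 0, 0.01, 0, 0, 10], [0, 0, 0, 0, 0, 0, 10], [0, 0, 0, 0, 0, 0, 10]],
])

```text
time: 24.33
tool_pos: [0.5236, 0.2717, 0.0218]
tcp_rot: [2.062, 2.369, -0.003]
wrist_force: [-5.0, -7.0, 7.2]
width: 0.202
grip_force: 58.3
```

```bash
python3 st.py
```

```text
24.3333 [[  1.62 269.56  21.78]] f rail [-5.9 -6.3  7.2] 0.20179346630949183 58.34694743156433
```

There's a firm stop at y = 269.5, the far flank of the notch. Backing off the elastic preload, then releasing to see where it settles.

Request:
play_rows([
  [[0, 0, 0, -0.018, 0, 0, 10], [0, 0, 0, 0, 0, 0, 10], [0, 0, 0, 0, 0, 0, 10]],
])

```text
time: 24.58
tool_pos: [0.5236, 0.2715, 0.0218]
tcp_rot: [-2.063, -2.369, 0.0]
wrist_force: [-5.3, -1.9, 6.2]
width: 0.203
grip_force: 58.3
```

```bash
python3 st.py
```

```text
24.5833 [[  1.65 269.34  21.81]] f rail [-5.5 -1.2  6.2] 0.2025891395484396 58.262178897857666
```

Request:
play_rows([
  [[0, 0, 0, -0.002, 0, 0, 30], [0, 0, 0, 0, 0, 0, 40], [0, 0, 0, 0, 0, 0, 40], [0, 0, 0, 0, 0, -0.1, 40], [0, 0, 0, 0, 0, -0.3, 40]],
])

```text
time: 25.0
tool_pos: [0.5204, 0.2694, 0.0558]
tcp_rot: [-2.061, -2.366, 0.013]
wrist_force: [-0.4, -0.6, 0.2]
width: 0.466
grip_force: 0.0
```

Request:
play_rows([
  [[0, 0, 0, 0, 0, -0.35, 40], [0, 0, 0, 0, 0, -0.35, 40], [0, 0, 0, 0, 0, -0.35, 40], [0, 0, 0, -0.1, -0.1, -0.35, 40], [0, 0, 0, -0.2, -0.2, 0, 40]],
])

```text
time: 25.42
tool_pos: [0.5049, 0.2409, 0.21]
tcp_rot: [2.056, 2.365, 0.025]
wrist_force: [1.9, 0.3, 1.2]
width: 0.469
grip_force: 0.0
```

Request:
play_rows([
  [[0, 0, 0, -0.3, -0.3, 0, 40], [0, 0, 0, -0.3, -0.3, 0, 40], [0, 0, 0, -0.2, -0.1, 0, 40], [0, 0, 0, 0, 0, 0, 40], [0, 0, 0, 0, 0, 0, 40]],
])

```text
time: 25.83
tool_pos: [0.4413, 0.1491, 0.2007]
tcp_rot: [2.065, 2.366, 0.004]
wrist_force: [-0.4, -0.0, -0.2]
width: 0.469
grip_force: 0.0
```

```bash
python3 st.py; python3 chk.py
```

```text
25.8333 [[-96.42 159.17 200.75]] f rail [-0.4  0.1 -0.2] 0.4690279359141946 0.0
wrist
 cap 359 [[-0.  80.5 92. ]]
 cap 588 [[  0.  268.4  92. ]]
 green 129 [[60.5, 149.9, 21.5], [81.0, 199.7, 28.3]]
 line 87 [[ 69.4 175.7  25.5]]
 low rim [[-31.2, 142.6, 83.2], [32.4, 205.8, 92.3]]
 deck [[-40.9, 67.5, 28.2], [40.9, 282.1, 35.3]]
top
 cap 39 [[-0.3 76.1 92. ]]
 cap 35 [[-2.000e-01  2.642e+02  9.200e+01]]
 green 98 [[63.7, 148.4, 22.0], [78.4, 192.2, 31.8]]
 line 10 [[ 71.4 172.5  25.5]]
 low rim [[-31.9, 140.3, 83.3], [31.7, 205.2, 93.6]]
 deck [[-39.1, 65.2, 24.2], [39.3, 277.4, 35.8]]
 top bucket rim [ 0.344 -0.284  0.084] [ 0.409 -0.219  0.095]
scene
 cap 45 [[ 5.6 76.2 92. ]]
 cap 47 [[  5.9 264.7  92. ]]
 green 162 [[65.3, 146.1, 21.9], [85.3, 194.5, 29.0]]
 line 7 [[ 73.6 173.   25.5]]
 low rim [[-30.9, 141.6, 83.1], [33.4, 204.0, 92.5]]
 deck [[-36.4, 64.7, 24.4], [45.4, 278.6, 35.4]]
 top bucket rim [ 0.342 -0.282  0.084] [ 0.411 -0.219  0.094]
```

The carrier centre now lies within about 1 mm of the block's middle in all three views, and it stayed there after release. The low bucket stands in it and the top bucket stands on the turntable.

```bash
python3 -c "
from workcell import bot
print(bot.finish_job())"
```

```text
the job is handed in; nothing more can be done
None
```

I handed the job in at about 26 s: the top bucket stands upright on the turntable, and the carrier sits in the green station's notch within about 1 mm by camera, with the low bucket still in it. One early descent pressed the fingertips on the bucket rim with up to 31 N because the real tips sit about 40 mm above the reported tool position; nothing was disturbed.

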